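Slip test of three coated plates

TASK

Test the three coated plates on the tilted ramp one at a time, from the shortest to the longest: lay each flat on the ramp at the start line, let go and see whether it slides or sticks. Leave the ones that slide in the catch bin at the ramp's foot; lay each one that sticks flat in a lane of the shallow tray, along the lane with its narrow nose towards the tray's far end (away from the robot). Do not change the ramp's tilt, and leave the jar, mortar and bottles where they are.

Things in the scene. Friction and masses are not known exactly. Their poses are not given: they have to be found in the camera images.
- plate_short: Short aluminium test plate, 56 x 36 x 6 mm (x, y, z). +x end is the nose: its last 14 mm are a tongue 16 mm wide. On top, centred, a rib to grip: 32 mm long (x), 14 mm thick (y), 6 to 32 mm above the underside. The coating underneath cannot be seen; size does not tell if it slips. Origin: centre of underside. Below 0.13 kg. Starts flat on the bench, nose within 0.6 rad of straight away from the robot.
- short_nose (a point): Tip of the nose of the short plate, 28 mm along the plate's +x from its origin, 3 mm above the underside.
- plate_medium: Medium aluminium test plate, 74 x 36 x 6 mm (x, y, z). +x end is the nose: its last 14 mm are a tongue 16 mm wide. On top, centred, a rib to grip: 32 mm long (x), 14 mm thick (y), 6 to 32 mm above the underside. The coating underneath cannot be seen; size does not tell if it slips. Origin: centre of underside. Below 0.13 kg. Starts flat on the bench, nose within 0.6 rad of straight away from the robot.
- medium_nose (a point): Tip of the nose of the medium plate, 37 mm along the plate's +x from its origin, 3 mm above the underside.
- plate_long: Long aluminium test plate, 92 x 36 x 6 mm (x, y, z). +x end is the nose: its last 14 mm are a tongue 16 mm wide. On top, centred, a rib to grip: 32 mm long (x), 14 mm thick (y), 6 to 32 mm above the underside. The coating underneath cannot be seen; size does not tell if it slips. Origin: centre of underside. Below 0.13 kg. Starts flat on the bench, nose within 0.6 rad of straight away from the robot.
- long_nose (a point): Tip of the nose of the long plate, 46 mm along the plate's +x from its origin, 3 mm above the underside.
- tester: Slip tester, fixed: aluminium ramp on a white foot (130 mm wide, 200 mm long, 12 mm high), catch bin below the ramp's lower lip on the robot's side. Origin on the bench straight below the lip; x points uphill, roughly away from the robot; z up. The lip is 85 mm above the bench; hinge cheeks beside it, at y = -58 and 58 mm, are 84 mm high.
- bin (a point): Middle of the catch bin's floor, 5 mm above the bench; axes as the tester's. Open white bin, outside 145 mm (x) by 130 mm (y), 70 mm high, walls 5 mm.
- start (a point): Middle of the thin black start line on the ramp's surface, 125 mm uphill of the lip. x uphill along the ramp, y across, z square out of the surface. The ramp is 215 mm long, 105 mm wide, no side walls. A gripper coming straight down onto a plate here would meet the lamp bar; one standing square to the ramp clears it.
- lamp (a point): Middle of the underside of the white lamp bar that spans the ramp's upper end, 78 mm uphill of the start line and 120 mm off the surface; axes as start. The bar is 18 mm (x) by 112 mm (y) by 16 mm, on two 10 mm thick posts at y = -46 and 46 mm.
- deck (a joint): Tilt of the ramp from level, rad (0.36 to 0.54), held by a very stiff hinge at the lip; not to be changed. A plate let go on the ramp either starts to slide at once and runs off the lip into the bin within about 2 s, or stays put; one on the very verge may creep and stop, and may go either way.
- tray: Fixed shallow steel tray for the plates that stick: 114 mm long (x, roughly away from the robot), 115 mm wide (y), walls and one middle divider 5 mm thick and 16 mm high, floor 5 mm above the bench. The divider runs along x and leaves two lanes 104 mm long and 50 mm wide. Origin: centre of the underside; +x is the far end.
- lane0 (a point): Middle of the floor of the tray's lane at y = -27.5 mm, 5 mm above the bench; axes as the tray's.
- lane1 (a point): Middle of the floor of the tray's lane at y = +27.5 mm, 5 mm above the bench; axes as the tray's.
- jar: Bystander: low glass jar with a white lid, 48 mm across, 42 mm high. Origin: centre of its underside.
- mortar: Bystander: white mortar 80 mm across, 45 mm high, with its pestle leaning out to 65 mm high. Origin: centre of its underside.
- amber: Bystander: amber glass bottle with a black cap, 40 mm across, 100 mm high. Origin: centre of its underside.
- lotion: Bystander: white plastic bottle, 44 mm across, 120 mm high. Origin: centre of its underside.
There are look-alikes about, which are no part of the job. Leave any black or yellow look-alike of the plate_short alone.

How it is judged:
On the way, in this order (a step that is already met when the one before it is completed fails the run):
1. the short plate lies flat on the ramp, let go by the robot (x of plate_short in the frame of start between -0.1 and 0.085 m and y of plate_short in the frame of start between -0.05 and 0.05 m and z of plate_short in the frame of start between -0.004 and 0.006 m and angle between the z axis of plate_short and the z axis of start, either way round below 0.08 rad and contact force between the fingers and plate_short below 0.05 N and distance between each of plate_medium, plate_long and start above 0.13 m), for 0.05 s.
2. the medium plate lies flat on the ramp, let go by the robot, with no other plate on the ramp (x of plate_medium in the frame of start between -0.1 and 0.085 m and y of plate_medium in the frame of start between -0.05 and 0.05 m and z of plate_medium in the frame of start between -0.004 and 0.006 m and angle between the z axis of plate_medium and the z axis of start, either way round below 0.08 rad and contact force between the fingers and plate_medium below 0.05 N and distance between each of plate_short, plate_long and start above 0.13 m), for 0.05 s.
3. the long plate lies flat on the ramp, let go by the robot, with no other plate on the ramp (x of plate_long in the frame of start between -0.1 and 0.085 m and y of plate_long in the frame of start between -0.05 and 0.05 m and z of plate_long in the frame of start between -0.004 and 0.006 m and angle between the z axis of plate_long and the z axis of start, either way round below 0.08 rad and contact force between the fingers and plate_long below 0.05 N and distance between each of plate_short, plate_medium and start above 0.13 m), for 0.05 s.
At the end, for the whole second after the job is handed in: Plates that slide at this tilt rest in the catch bin, any way up, lower than 70 mm; plates that stick rest flat in a tray lane (within 5 mm and 0.08 rad), along it within 0.25 rad, nose at the tray's far end. On the very verge of sliding either place is accepted. All slower than 0.02 m/s (((value of joint deck above 0.44 rad and x of plate_short in the frame of tester between -0.148 and 0 m and y of plate_short in the frame of tester between -0.065 and 0.065 m and height (world z) of plate_short below 0.07 m) or (value of joint deck below 0.47 rad and x of plate_short in the frame of tray between -0.055 and 0.055 m and y of plate_short in the frame of tray between -0.055 and 0.055 m and height (world z) of plate_short below 0.01 m and angle between the z axis of plate_short and the z axis of tray, either way round below 0.08 rad and angle between the x axis of plate_short and the x axis of tray, either way round below 0.25 rad and x of short_nose in the frame of tray above 0.01 m)) and ((value of joint deck above 0.785 rad and x of plate_medium in the frame of tester between -0.148 and 0 m and y of plate_medium in the frame of tester between -0.065 and 0.065 m and height (world z) of plate_medium below 0.07 m) or (value of joint deck below 0.815 rad and x of plate_medium in the frame of tray between -0.055 and 0.055 m and y of plate_medium in the frame of tray between -0.055 and 0.055 m and height (world z) of plate_medium below 0.01 m and angle between the z axis of plate_medium and the z axis of tray, either way round below 0.08 rad and angle between the x axis of plate_medium and the x axis of tray, either way round below 0.25 rad and x of medium_nose in the frame of tray above 0.01 m)) and ((value of joint deck above 0.185 rad and x of plate_long in the frame of tester between -0.148 and 0 m and y of plate_long in the frame of tester between -0.065 and 0.065 m and height (world z) of plate_long below 0.07 m) or (value of joint deck below 0.215 rad and x of plate_long in the frame of tray between -0.055 and 0.055 m and y of plate_long in the frame of tray between -0.055 and 0.055 m and height (world z) of plate_long below 0.01 m and angle between the z axis of plate_long and the z axis of tray, either way round below 0.08 rad and angle between the x axis of plate_long and the x axis of tray, either way round below 0.25 rad and x of long_nose in the frame of tray above 0.01 m)) and linear speed of each of plate_short, plate_medium, plate_long below 0.02 m/s); the robot touches nothing.
It fails at once if a bystander is moved more than 30 mm or tipped (distance of any of jar, mortar, amber, lotion from where it was at the start of the episode above 0.03 m or angle between any of jar, mortar, amber, lotion's own z axis and vertical above 0.4 rad).
It fails at once if the ramp's tilt is changed (its start line moves more than 8 mm) (distance of start from where it was at the start of the episode above 0.008 m).
It also fails if it takes over 72 s, if anything falls off the work surface, if the arm or the gripper's body presses on something with over 40 N, if the wrist force passes 120 N, or if a joint passes its speed limit or range.

ROBOT

A 7-joint arm with a two-finger parallel gripper is mounted at the origin on the work surface. World frame = base frame: x ahead of the robot, y to its left, z up, the work surface at z = 0. Lengths are in m, angles in rad, forces in N, time in s.
With the tool pointing down it reaches from about 0.35 to 0.9 m from the base axis. Payload 8.1 kg.
Tool frame: the origin (TCP) lies midway between the tips of the shut fingers; the grasp point (between the pads) lies 19 mm behind it (hold_point_z is the distance from the TCP to the grasp point, in m); z points along the fingers, y is the line along which they close (so a half turn about z gives the same grasp; the last joint's range is limited). The gripper opens to 92 mm and grips with 3 to 60 N. Pads are 19 mm wide; open, the fingers measure 130 mm over their backs; the gripper's body (75 mm by 190 mm) begins 47 mm behind the grasp point.
Start: joints at [1.072, 0.434, 0.025, 1.573, -0.012, 1.134, -0.075], TCP at [0.241, -0.577, 0.195] pointing down, gripper open.
Joint ranges: [-2.62, 2.62], [-0.44, 2.09], [-1.27, 1.32], [0.08, 2.57], [-1.32, 4.46], [0.12, 2], [-2.74, 2.74]. Speed limits (rad/s): [2.22, 2.22, 3.01, 3.01, 3.14, 3.14, 3.14].

INTERFACE

Orientations are given as a unit quaternion [x, y, z, w].
In Python, from station import observe, capture, calibration, sign_off, hold_point_z gives the robot as it stands.
- The arm moves only by the tool servo_tool, never from a script. Its argument "targets" is one flat list of numbers, 7 for each row, row after row: the shift along the tool's x, y, z normalised to -1 to 1, where 1 is 0.15 m, then the turn, a rotation vector about the tool's x, y, z normalised to -1 to 1, where 1 is 120 degrees, then the gripper command: -1 is shut, 1 is fully open, values between are in proportion. In form: [x, y, z, ax, ay, az, hand, x, y, z, ax, ay, az, hand, ...]. A call has 1 to 12 rows; each row shifts and turns the commanded pose from where the row before left it, along the tool's axes as they then stand; what a row does not reach is not made up. A row lasts 1/10 s, in which the tool goes at most 50 mm and 8.59 degrees, less where a joint would pass 70% of its speed; a pose out of reach is approached as far as the arm can. A call with a number of a shift or a turn outside -1 to 1 is refused whole. A call with a gripper value outside its range is refused whole. The fingers move at their own pace and stop on an object; "force" is the grip in N (left out, the last holds). Time passes only in rows, so rows that do not move let the fingers close. It gives the time, the measured TCP pose, the force, the opening and the grip force at its end, in the units of the state.
- observe(): the state, without advancing time (a new reading comes with each control period).
- capture(name): name is "scene" or "top" or "wrist"; returns the picture (400x640x3 uint8, red, green, blue); there is no depth.
- calibration(name): a dict with "intrinsics" (3x3 intrinsics, pixels), "R" (3x3) and "t" (3): a world point X has camera coordinates R X + t; the wrist camera has in their place "mount" (4x4, takes a point from camera to tool coordinates, whose origin is the TCP and whose axes are the flange's). Camera axes: x right, y down, z forward; pixel columns grow to the right and rows downward; lengths in m; the calibration is good to about 2 mm. A picture is of the moment at which its call begins: read the wrist's pose just before it. calibration takes no time and is no camera call.
- sign_off(): hands the job in; it is judged then, once.
The state is a dict: "time": time; "joint_positions": joint angles; "dq": joint speeds; "effort": joint torques, N m; "position": TCP position; "eef_rot": TCP orientation; "force": force on the tool from outside, world axes, zero at the start; "torque": the same for the moment, N m; "finger_gap": opening from 0.0 (shut) to 1.0 (fully open); "grip_force": force on a finger pad.
Only numpy, scipy, OpenCV 4.12 (cv2) and the standard library are available. Lean on these libraries where they do the work, as an engineer would, in place of code of your own. Each camera call takes 0.05 s, during which the arm holds its last target. There are 200 camera calls.

## Working session

There is one attempt and no reset: what is moved stays moved. The work goes in short steps, Python scripts to look and compute and a tool call to move; the robot and the scene stay as the last step left them, time stands still between calls to the robot, and variables do not carry over. Pictures are saved under pics/ and viewed, at most 10 in all, crops included, and the job is handed in when it is done.

Besides the shell and the picture viewer there is one more tool, called after "Emit:" by a JSON object that holds its "name" and its "arguments", one argument or row to a line. servo_tool: Moves the arm, as the interface text tells. Scaled input: -1 to 1 covers 0.15 m each way for a shift and 120 degrees each way for a turn. Its arguments: {"type":"object","properties":{"targets":{"type":"array","items":{"type":"number","minimum":-1,"maximum":1}},"force":{"type":"number"}},"required":["targets"]}

```bash
ls; mkdir -p pics
python3 - <<'E'
from station import *
import cv2,numpy as np
o=observe();print(o, hold_point_z)
for n in ("scene","top"):
    im=capture(n);cv2.imwrite(f"pics/{n}0.png",im[:,:,::-1]);c=calibration(n);print(n,c)
print(calibration("wrist"))
E
```

```text
pics
{'time': 0.0, 'joint_positions': array([ 1.07238079,  0.43521126,  0.02493882,  1.57409505, -0.01158428,
        1.13401871, -0.07506129]), 'dq': array([ 7.93387807e-04,  8.47927662e-05,  3.42827580e-04, -1.42021115e-03,
        8.37838989e-04, -4.10827934e-04, -1.81014801e-03]), 'effort': array([ 1.16817619e-04, -6.67852592e+01,  9.84746777e-01, -3.14450812e+01,
       -6.08283165e-02,  4.31770273e-02,  2.50779694e-04]), 'position': array([ 0.24071159, -0.57616913,  0.19415271]), 'eef_rot': array([ 9.80479140e-01,  1.96621529e-01, -2.25776986e-04, -7.61103494e-04]), 'force': array([-0.23797854,  1.09306716,  0.44338106]), 'torque': array([ 0.04178743, -0.0103067 ,  0.00466493]), 'grip_force': 0.0, 'finger_gap': 1.0031030030543762} 0.0188
scene {'intrinsics': array([[472.95430595,   0.        , 319.92895166],
       [  0.        , 472.95430595, 199.92666555],
       [  0.        ,   0.        ,   1.        ]]), 'R': array([[ 0.54442272,  0.83878083,  0.00711487],
       [ 0.70185914, -0.45087405, -0.55145837],
       [-0.4593448 ,  0.3052201 , -0.83417207]]), 't': array([-0.3039
[... 232 characters left out ...]
, -0.99972423, -0.02298571],
       [-0.9918539 ,  0.0076933 , -0.12714817],
       [ 0.12728994,  0.02218717, -0.99161737]]), 't': array([-0.02072823,  0.59187805,  1.3450161 ])}
{'intrinsics': array([[310.20057542,   0.        , 322.32959274],
       [  0.        , 310.20057542, 204.30336088],
       [  0.        ,   0.        ,   1.        ]]), 'mount': array([[-8.52159215e-04, -9.69542883e-01, -2.44920133e-01,
         6.49786337e-02],
       [ 9.99999404e-01, -9.93471723e-04,  4.53432431e-04,
        -1.62151080e-04],
       [-6.82943413e-04, -2.44919601e-01,  9.69543152e-01,
        -1.89734357e-01],
       [ 0.00000000e+00,  0.00000000e+00,  0.00000000e+00,
         1.00000000e+00]])}
```

View pics/top0.png

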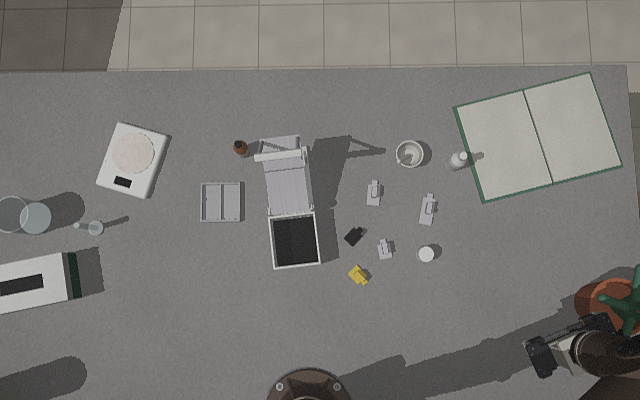

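View pics/scene0.png

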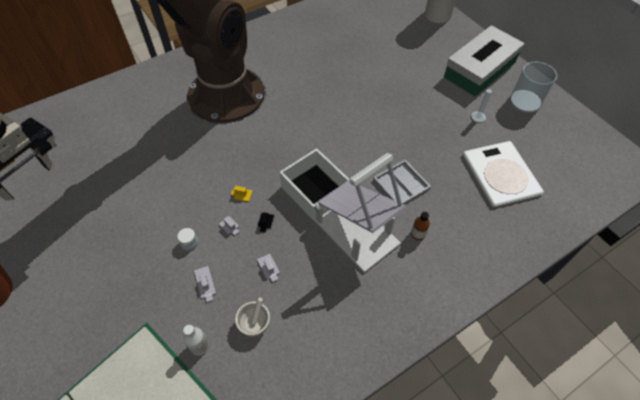

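Candidates in the top view, by pixel:
- Aluminium plates: (385,249), smallest, so probably short; (373,193), medium; (428,210), longest.
- Look-alikes to leave alone: black at (354,236) and yellow at (358,275).
- Fixed items: tray (221,202), bin (295,240), ramp (287,185).
- Bystanders: jar (426,254), mortar (409,153), lotion (460,160), amber (240,148).

Next I'll check the choice in a close crop and measure.

```bash
cat > h.py <<'E'
from station import *
import cv2, numpy as np
from scipy.spatial.transform import Rotation as Rot
def cam(name,o=None):
    c=calibration(name);K=c["intrinsics"]
    if name=="wrist":
        T=np.eye(4);T[:3,:3]=Rot.from_quat(o["eef_rot"]).as_matrix();T[:3,3]=o["position"]
        M=T@c["mount"];return K,M[:3,:3].T,-M[:3,:3].T@M[:3,3]
    return K,c["R"],c["t"]
def ray(cm,uv):
    K,R,t=cm;d=R.T@np.linalg.solve(K,np.r_[uv,1.]);return -R.T@t,d
def onplane(cm,uv,z):
    p,d=ray(cm,uv);return p+d*(z-p[2])/d[2]
def proj(cm,X):
    K,R,t=cm;q=K@(R@np.asarray(X,float)+t);return q[:2]/q[2]
def tri(a,ua,b,ub):
    (p,d),(q,e)=ray(a,ua),ray(b,ub);s=np.linalg.lstsq(np.c_[d,-e],q-p,rcond=None)[0]
    x,y=p+d*s[0],q+e*s[1];return (x+y)/2,np.linalg.norm(x-y)
def axes(yaw,tilt=0.):
    "tool rotation: x along yaw (raised by tilt), z into the surface"
    return Rot.from_euler('ZY',[yaw,-tilt])*Rot.from_euler('x',np.pi)
def go(pos,R,via=None):
    "print turn (total, normalised) at place and then shift in new tool axes"
    o=observe();R0=Rot.from_quat(o["eef_rot"])
    rv=(R0.inv()*R).as_rotvec();n=int(np.ceil(np.linalg.norm(rv)/np.radians(8.5)))
    print("t",round(o["time"],2),"turn rows",n,"each",np.round(rv/np.radians(120)/max(n,1),4))
    p=o["position"]
    for q in ([] if via is None else via)+[pos]:
        s=R.inv().apply(np.asarray(q)-p);m=max(1,int(np.ceil(np.linalg.norm(s)/.048)))
        print(" shift rows",m,"each",np.round(s/.15/m,4),"total mm",np.round(s*1000,1));p=np.asarray(q)
E
python3 - <<'E'
from h import *
im=cv2.imread("pics/top0.png");cm=cam("top")
cr=im[120:290,190:450];cv2.imwrite("pics/crop1.png",cv2.resize(cr,None,fx=3,fy=3,interpolation=cv2.INTER_CUBIC))
m=(im.min(2)>135).astype(np.uint8)
cs,_=cv2.findContours(m,cv2.RETR_EXTERNAL,cv2.CHAIN_APPROX_NONE)
for c in cs:
    if 30<cv2.contourArea(c)<6000:
        r=cv2.minAreaRect(c);u=np.array(r[0])
        if 190<u[0]<480: print(np.round(u),np.round(r[1],1),round(r[2]),np.round(onplane(cm,u,.01),3))
E
```

```text
[279. 386.] [7. 6.] 90 [0.077 0.08  0.01 ]
[426. 254.] [14.8 14.8] 45 [ 0.439 -0.335  0.01 ]
[383. 249.] [20.2 12.6] 72 [ 0.453 -0.215  0.01 ]
[427. 209.] [12.6 31.9] 10 [ 0.568 -0.344  0.01 ]
[220. 202.] [39. 39.] 90 [0.593 0.256 0.01 ]
[373. 192.] [12. 26.] 0 [ 0.618 -0.19   0.01 ]
[291. 218.] [97.8 47.9] 83 [0.542 0.048 0.01 ]
[458. 158.] [13.9 18.3] 27 [ 0.715 -0.439  0.01 ]
[410. 154.] [27. 27.] 90 [ 0.73  -0.299  0.01 ]
[280. 153.] [33.4 53. ] 83 [0.737 0.08  0.01 ]
[443.  52.] [19. 24.] 90 [ 1.038 -0.408  0.01 ]
[470.  39.] [25.9 46.9] 7 [ 1.08  -0.491  0.01 ]
[423.  42.] [40.7 74.9] 71 [ 1.072 -0.35   0.01 ]
[270.  18.] [24. 21.] 90 [1.156 0.111 0.01 ]
[226.  36.] [60. 63.] 90 [1.1   0.248 0.01 ]
[290.  35.] [60. 63.] 90 [1.1  0.05 0.01]
[400.  15.] [22. 21.] 90 [ 1.159 -0.284  0.01 ]
[356.  34.] [60. 63.] 90 [ 1.1  -0.15  0.01]
[291.   2.] [ 3. 62.] 90 [1.208 0.048 0.01 ]
```

View pics/crop1.png

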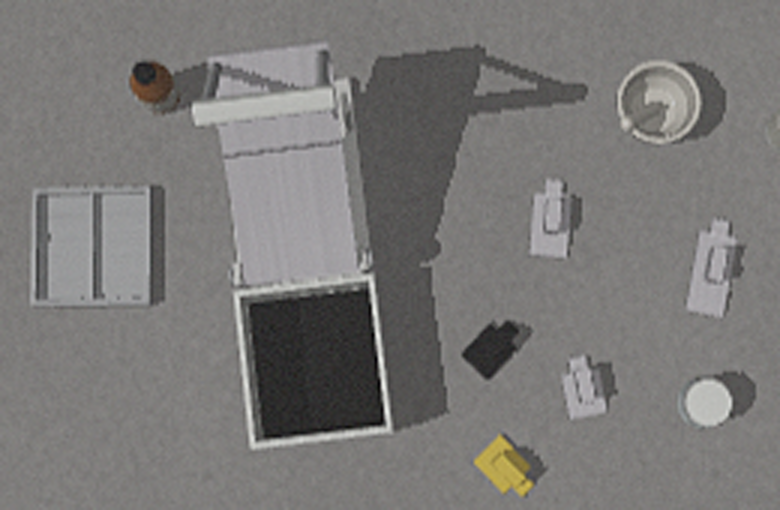

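The crop confirms all three plates: short at top-view (385,249), medium (373,193), long (428,210). Black and yellow are clearly different. The start line runs along crop y≈152, and the bin rim corners are at crop (236,290), (375,277), (392,432) and (252,447).

Run:
```python
from h import *
cm=cam("top")
f=lambda x,y:np.array([190+(x+.0)/3,120+y/3])
B=[onplane(cm,f(*p),.07) for p in [(236,290),(375,277),(392,432),(252,447)]]
print("bin",np.round(B,4),"sides",[round(np.linalg.norm(B[i]-B[i-1]),3) for i in range(4)])
L=[onplane(cm,f(*p),.085) for p in [(235,285),(368,270)]];print("lip",np.round(L,3))
T=[onplane(cm,f(*p),.016) for p in [(33,188),(153,186),(153,303),(31,304)]]
print("tray",np.round(T,4),"sides",[round(np.linalg.norm(T[i]-T[i-1]),3) for i in range(4)],np.mean(T,0))
for n,tail,nose in [("short",(588,416),(578,357)),("med",(550,255),(554,181)),("long",(708,314),(721,221))]:
    a,b=onplane(cm,f(*tail),.006),onplane(cm,f(*nose),.006);d=b-a;print(n,np.round((a+b)/2,3),np.linalg.norm(d).round(3),"yaw",np.arctan2(d[1],d[0]).round(3))
```

```text
bin [[ 0.5424  0.1047  0.07  ]
 [ 0.5536 -0.0235  0.07  ]
 [ 0.412  -0.0383  0.07  ]
 [ 0.3991  0.0891  0.07  ]] sides [np.float64(0.144), np.float64(0.129), np.float64(0.142), np.float64(0.128)]
lip [[ 0.546  0.104  0.085]
 [ 0.558 -0.018  0.085]]
tray [[0.6483 0.3095 0.016 ]
 [0.6493 0.1926 0.016 ]
 [0.5356 0.1909 0.016 ]
 [0.5354 0.3085 0.016 ]] sides [np.float64(0.113), np.float64(0.117), np.float64(0.114), np.float64(0.118)] [0.59215714 0.25036    0.016     ]
short [ 0.454 -0.22   0.006] 0.057 yaw 0.146
med [ 0.616 -0.193  0.006] 0.072 yaw -0.073
long [ 0.567 -0.348  0.006] 0.091 yaw -0.171
```

Run:
```python
from h import *
go([.45,-.22,.13],axes(.146))
```

```text
t 0.1 turn rows 2 each [-0.0003  0.0001  0.0596]
 shift rows 9 each [ 0.1918 -0.2385  0.0476] total mm [ 258.9 -322.    64.2]
```

Emit:
{"name": "servo_tool", "arguments": {
  "targets": [0,0,0,0,0,0.06,1,0,0,0,0,0,0.06,1,0.192,-0.2385,0.0476,0,0,0,1,0.192,-0.2385,0.0476,0,0,0,1,0.192,-0.2385,0.0476,0,0,0,1,0.192,-0.2385,0.0476,0,0,0,1,0.192,-0.2385,0.0476,0,0,0,1,0.192,-0.2385,0.0476,0,0,0,1,0.192,-0.2385,0.0476,0,0,0,1,0.192,-0.2385,0.0476,0,0,0,1,0.192,-0.2385,0.0476,0,0,0,1,0,0,0,0,0,0,1],
  "force": 20
}}

```text
time: 1.3
position: [0.4539, -0.2138, 0.1298]
eef_rot: [0.997, 0.077, 0.0, -0.002]
force: [-0.2, -0.9, 1.1]
finger_gap: 1.002
grip_force: 0.0
```

Run:
```python
from h import *
o=observe();im=capture("wrist");cv2.imwrite("pics/w1.png",im[:,:,::-1])
print(o["time"],o["position"],Rot.from_quat(o["eef_rot"]).as_matrix()[:,0]);cm=cam("wrist",o)
print(proj(cm,[.454,-.22,.006]))
```

```text
1.3 [ 0.45393414 -0.21377477  0.12977939] [9.88165651e-01 1.53389061e-01 6.64264857e-04]
[328.58439737 191.88312423]
```

View pics/w1.png

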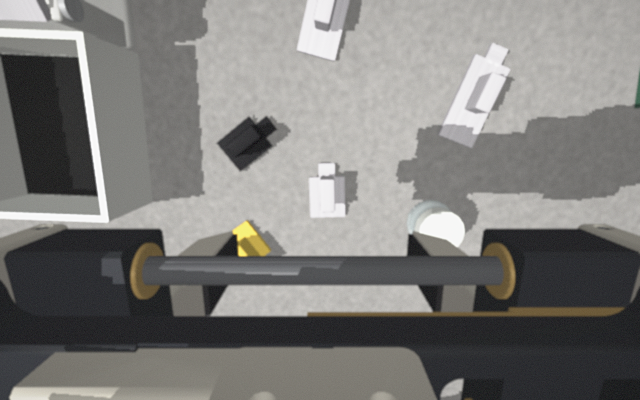

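The wrist view shows the short plate at (327,190), with tail corners (310,217) and (345,216) and nose tip (327,163). Black is at (246,142), yellow at (250,240) and the jar at (437,225).

```bash
cat >> h.py <<'E'
def plate(cm,im,guess,zb=0.,L=.056,thr=165):
    "rows along plate: outline contour -> tail mid, nose; from bright component near guess"
    m=(im.min(2)>thr).astype(np.uint8);n,lab,st,ce=cv2.connectedComponentsWithStats(m)
    i=min((k for k in range(1,n) if 150<st[k,4]<20000),key=lambda k:np.hypot(*(ce[k]-guess)))
    c=cv2.findContours((lab==i).astype(np.uint8),0,cv2.CHAIN_APPROX_NONE)[0][0][:,0].astype(float)
    P=np.array([onplane(cm,u,zb+.006)[:2] for u in c])
    r=cv2.minAreaRect(P.astype(np.float32)*1000);b=cv2.boxPoints(r)/1000
    e=b[1]-b[0] if np.linalg.norm(b[1]-b[0])>np.linalg.norm(b[2]-b[1]) else b[2]-b[1]
    y=np.arctan2(e[1],e[0]);y=(y+np.pi/2)%np.pi-np.pi/2
    print("px",ce[i].round(),"centre",np.round(np.array(r[0])/1000,4),"size mm",np.round(r[1],1),"yaw",round(y,3))
E
python3 - <<'E'
from h import *
o=observe();im=cv2.imread("pics/w1.png");cm=cam("wrist",o)
f=lambda *u:onplane(cm,np.array(u,float),.006)
a,b,n=f(310,217),f(345,216),f(327,163.5);t=(a+b)/2
print(np.round([a,b,n,(t+n)/2],4),"L",np.linalg.norm(n-t),"W",np.linalg.norm(a-b),np.arctan2(*(n-t)[1::-1]),np.arctan2(*(a-b)[1::-1])-np.pi/2)
for g in [(327,190),(475,95)]: plate(cm,im,g)
# rib top
r1,r2=[onplane(cm,np.array(u,float),.032) for u in [(327,177),(327,209)]];print(r1,r2)
E
```

```text
[[ 0.4225 -0.2085  0.006 ]
 [ 0.4291 -0.2448  0.006 ]
 [ 0.4809 -0.2176  0.006 ]
 [ 0.4533 -0.2222  0.006 ]] L 0.055760642538991344 W 0.036894932303142156 0.1629797980807358 0.18004896082368593
px [318. 299.] centre [ 0.3266 -0.2344] size mm [ 36.8 249.5] yaw -1.42
px [318. 299.] centre [ 0.3266 -0.2344] size mm [ 36.8 249.5] yaw -1.42
[ 0.47135739 -0.21876028  0.032     ] [ 0.4407075  -0.22350817  0.032     ]
```

Run:
```python
from h import *
go([.4535,-.222,.010],axes(.17))
```

```text
t 1.35 turn rows 1 each [-0.0008  0.0002 -0.0091]
 shift rows 3 each [0.0009 0.0108 0.2668] total mm [  0.4   4.9 120.1]
```

Emit:
{"name": "servo_tool", "arguments": {
  "targets": [0.001,0.016,0.2,-0.001,0,-0.009,0.5,0.001,0.017,0.2,0,0,0,0.5,0,0,0.2,0,0,0,0.5,0,0,0.12,0,0,0,0.5,0,0,0.08,0,0,0,0.5,0,0,0,0,0,0,0.5,0,0,0,0,0,0,0.5]
}}

```text
time: 2.05
position: [0.4523, -0.2265, 0.0112]
eef_rot: [0.997, 0.081, 0.0, 0.001]
force: [0.6, 1.0, 0.7]
finger_gap: 0.75
grip_force: 0.0
```

Run:
```python
from h import *
go([.4535,-.222,.010],axes(.17))
```

```text
t 2.05 turn rows 1 each [ 0.0012 -0.0001 -0.0036]
 shift rows 1 each [ 0.013  -0.028   0.0077] total mm [ 1.9 -4.2  1.2]
```

Emit:
{"name": "servo_tool", "arguments": {
  "targets": [0,0,0,0,0,0,0.5,0,0,0,0,0,0,0.5]
}}

```text
time: 2.25
position: [0.4529, -0.2262, 0.0116]
eef_rot: [0.997, 0.081, 0.001, 0.001]
force: [0.2, 0.2, 0.9]
finger_gap: 0.754
grip_force: 0.0
```

Run:
```python
from h import *
go([.4535,-.222,.010],axes(.17))
print(observe()["position"]-observe()["position"])
```

```text
t 2.25 turn rows 1 each [ 0.0015 -0.0007 -0.0033]
 shift rows 1 each [ 0.0087 -0.0268  0.0109] total mm [ 1.3 -4.   1.6]
[0. 0. 0.]
```

Emit:
{"name": "servo_tool", "arguments": {
  "targets": [0.009,-0.027,0.008,0.001,0,-0.003,0.5,0,0,0,0,0,0,0,0,0,0,0,0,0,-1,0,0,0,0,0,0,-1,0,0,0,0,0,0,-1,0,0,0,0,0,0,-1,0,0,0,0,0,0,-1],
  "force": 20
}}

```text
time: 2.95
position: [0.4528, -0.2216, 0.0094]
eef_rot: [0.996, 0.085, -0.0, 0.0]
force: [0.1, -0.1, 0.4]
finger_gap: 0.277
grip_force: 0.0
```

Emit:
{"name": "servo_tool", "arguments": {
  "targets": [0,0,0,0,0,0,-1,0,0,0,0,0,0,-1,0,0,0,0,0,0,-1,0,0,-0.1,0,0,0,-1,0,0,-0.3,0,0,0,-1,0,0,-0.3,0,0,0,-1,0,0,-0.3,0,0,0,-1,0,0,-0.3,0,0,0,-1,0,0,-0.3,0,0,0,-1,0,0,-0.3,0,0,0,-1,0,0,0,0,0,0,-1,0,0,0,0,0,0,-1]
}}

```text
time: 4.15
position: [0.4533, -0.2217, 0.2953]
eef_rot: [0.996, 0.085, 0.001, 0.001]
force: [-0.3, 0.0, -1.0]
finger_gap: 0.004
grip_force: 0.0
```

Run:
```python
from h import *
go([.56,.03,.30],axes(.1))
```

```text
t 4.15 turn rows 1 each [ 0.0006 -0.0009  0.0332]
 shift rows 6 each [ 0.1459 -0.2665 -0.0052] total mm [ 131.3 -239.8   -4.7]
```

The fingers shut completely, so the grasp missed. I'll look before doing anything else.

Run:
```python
from h import *
o=observe();im=capture("wrist");cv2.imwrite("pics/w2.png",im[:,:,::-1]);print(o["position"])
```

```text
[ 0.45331659 -0.22171985  0.2952822 ]
```

View pics/w2.png

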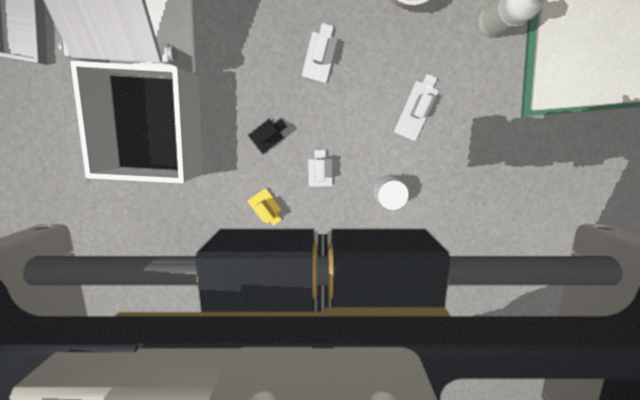

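Run:
```python
from h import *
o=observe();im=cv2.imread("pics/w2.png");cm=cam("wrist",o)
f=lambda *u:onplane(cm,np.array(u,float),.006)
a,b,n=f(308,187),f(333,186),f(320,151);t=(a+b)/2
print(np.round([a,b,n,(t+n)/2],4),"L",np.linalg.norm(n-t),"W",np.linalg.norm(a-b),np.arctan2(*(n-t)[1::-1]))
print("TCP px",proj(cm,o["position"]))
cv2.imwrite("pics/c2.png",cv2.resize(im[130:330,240:420],None,fx=3,fy=3,interpolation=cv2.INTER_CUBIC))
```

```text
[[ 0.4214 -0.2042  0.006 ]
 [ 0.4295 -0.2425  0.006 ]
 [ 0.4795 -0.2135  0.006 ]
 [ 0.4525 -0.2184  0.006 ]] L 0.054947599033363825 W 0.039175896602586066 0.18092708089739132
TCP px [322.2845493  229.97022987]
```

View pics/c2.png

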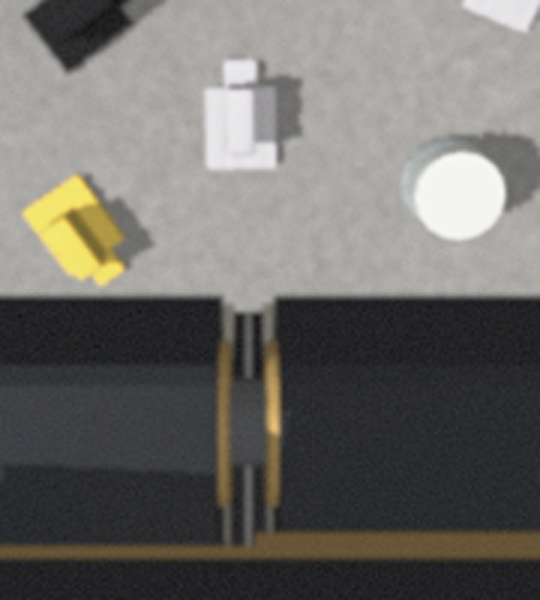

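The plate hasn't moved: crop (240,115) maps to about (0.4525, -0.2185). The empty fingers are at crop x≈247. I'll retry the grasp and check contact before lifting.

Run:
```python
from h import *
go([.453,-.220,.010],axes(.175))
```

```text
t 4.2 turn rows 1 each [-0.0001  0.0002 -0.0026]
 shift rows 6 each [ 0.0008 -0.0015  0.3155] total mm [  0.7  -1.4 284. ]
```

Emit:
{"name": "servo_tool", "arguments": {
  "targets": [0.001,-0.003,0.316,0,0,-0.003,0.4,0.001,-0.003,0.316,0,0,0,0.4,0.001,-0.003,0.316,0,0,0,0.4,0.001,0,0.316,0,0,0,0.4,0.001,0,0.316,0,0,0,0.4,0,0,0.2,0,0,0,0.4,0,0,0.1,0,0,0,0.4,0,0,0.013,0,0,0,0.4,0,0,0,0,0,0,0.4,0,0,0,0,0,0,0.4],
  "force": 30
}}

```text
time: 5.2
position: [0.4537, -0.2202, 0.0111]
eef_rot: [0.996, 0.088, 0.0, 0.0]
force: [0.5, -0.0, -0.0]
finger_gap: 0.698
grip_force: 0.0
```

Emit:
{"name": "servo_tool", "arguments": {
  "targets": [0,0,0,0,0,0,-1,0,0,0,0,0,0,-1,0,0,0,0,0,0,-1,0,0,0,0,0,0,-1,0,0,0,0,0,0,-1,0,0,0,0,0,0,-1,0,0,0,0,0,0,-1]
}}

```text
time: 5.9
position: [0.4534, -0.2202, 0.0105]
eef_rot: [0.996, 0.088, -0.0, 0.0]
force: [-0.3, -0.1, -0.4]
finger_gap: 0.141
grip_force: 0.0
```

Emit:
{"name": "servo_tool", "arguments": {
  "targets": [0,0,0,0,0,0,-1,0,0,0,0,0,0,-1,0,0,0,0,0,0,-1]
}}

```text
time: 6.2
position: [0.4533, -0.2201, 0.0105]
eef_rot: [0.996, 0.088, -0.0, -0.0]
force: [-0.4, 0.6, -0.1]
finger_gap: 0.008
grip_force: 0.0
```

Run:
```python
from h import *
o=observe();w=capture("wrist");s=capture("scene");t=capture("top")
x=np.array([.4533,-.2201,.0105]);us=proj(cam("scene"),x).astype(int);ut=proj(cam("top"),x).astype(int);print(us,ut,proj(cam("wrist",o),x))
c=lambda im,u,h:cv2.resize(im[u[1]-h:u[1]+h,u[0]-h:u[0]+h],(390,290*390//390),interpolation=cv2.INTER_CUBIC)
a=c(s,us,32);b=c(t,ut,32);d=cv2.resize(w[100:330,150:490],(390,290))
M=np.vstack([np.hstack([a,b]),np.hstack([d,np.zeros_like(d)])]);cv2.imwrite("pics/m1.png",M[:,:,::-1])
```

```text
[228 225] [384 249] [322.23481654 230.04251827]
```

View pics/m1.png

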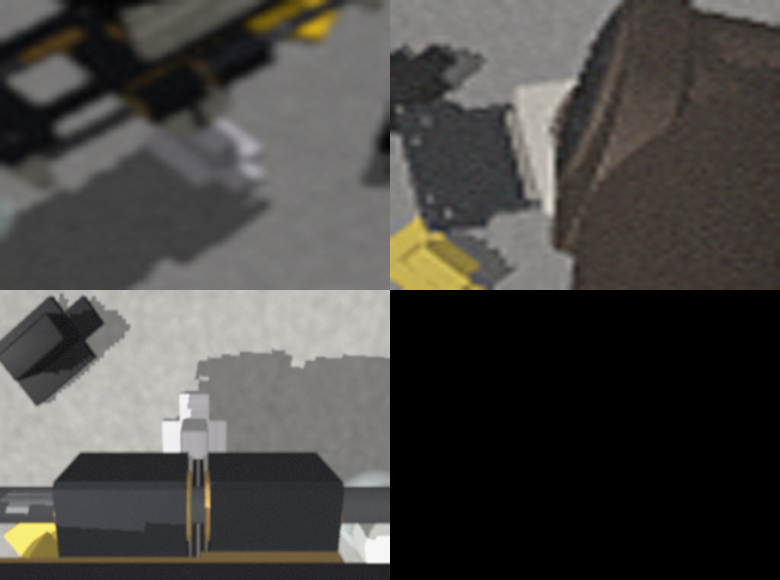

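The montage shows the rib at wrist crop (195,430) lined up with the shut fingers, while the scene crop shows the tips about 2 cm above the rib. In the wrist view the tips also appear about 28 mm short of the reported TCP (v≈230 instead of 215). So they closed over the top of the rib. I'll open partly and go down in small, force-checked steps.

Emit:
{"name": "servo_tool", "arguments": {
  "targets": [0,0,0,0,0,0,-0.3,0,0,0,0,0,0,-0.3,0,0,0,0,0,0,-0.3,0,0,0,0,0,0,-0.3,0,0,0.02,0,0,0,-0.3,0,0,0.013,0,0,0,-0.3,0,0,0,0,0,0,-0.3]
}}

```text
time: 7.05
position: [0.4531, -0.2201, 0.0052]
eef_rot: [0.996, 0.088, -0.0, -0.0]
force: [0.6, 0.6, 0.0]
finger_gap: 0.351
grip_force: 0.0
```

Emit:
{"name": "servo_tool", "arguments": {
  "targets": [0,0,0.013,0,0,0,-0.3,0,0,0,0,0,0,-0.3]
}}

```text
time: 7.25
position: [0.4533, -0.2201, 0.0034]
eef_rot: [0.996, 0.088, -0.0, -0.0]
force: [-0.5, -0.4, 0.5]
finger_gap: 0.346
grip_force: 0.0
```

Emit:
{"name": "servo_tool", "arguments": {
  "targets": [0,0,0.03,0,0,0,-0.3,0,0,0.03,0,0,0,-0.3,0,0,0,0,0,0,-0.3]
}}

```text
time: 7.55
position: [0.4528, -0.22, -0.0061]
eef_rot: [0.996, 0.088, -0.001, -0.0]
force: [-0.4, 0.0, -1.9]
finger_gap: 0.348
grip_force: 0.0
```

Emit:
{"name": "servo_tool", "arguments": {
  "targets": [0,0,0.02,0,0,0,-0.3,0,0,0.02,0,0,0,-0.3,0,0,0,0,0,0,-0.3]
}}

```text
time: 7.85
position: [0.4531, -0.22, -0.0118]
eef_rot: [0.996, 0.088, -0.0, -0.0]
force: [-0.0, 0.9, 0.0]
finger_gap: 0.352
grip_force: 0.0
```

Emit:
{"name": "servo_tool", "arguments": {
  "targets": [0,0,0.02,0,0,0,-0.3,0,0,0,0,0,0,-1,0,0,0,0,0,0,-1,0,0,0,0,0,0,-1,0,0,0,0,0,0,-1,0,0,0,0,0,0,-1,0,0,0,0,0,0,-1],
  "force": 30
}}

```text
time: 8.55
position: [0.4534, -0.2201, -0.0143]
eef_rot: [0.996, 0.088, 0.0, 0.0]
force: [-0.9, 0.1, 0.3]
finger_gap: 0.15
grip_force: 30.0
```

It's gripped: gap 0.15 (14 mm) at 30 N. So the plate's underside is 14 mm behind the reported TCP. Next I lift and move to look at the ramp.

Emit:
{"name": "servo_tool", "arguments": {
  "targets": [0,0,-0.1,0,0,0,-1,0,0,-0.3,0,0,0,-1,0,0,-0.3,0,0,0,-1,0,0,-0.3,0,0,0,-1,0,0,-0.3,0,0,0,-1,0,0,-0.3,0,0,0,-1,0,0,-0.3,0,0,0,-1,0,0,-0.2,0,0,0,-1,0,0,0,0,0,0,-1,0,0,0,0,0,0,-1]
}}

```text
time: 9.55
position: [0.4534, -0.2201, 0.3007]
eef_rot: [0.996, 0.088, 0.0, 0.0]
force: [0.1, -0.2, -1.7]
finger_gap: 0.146
grip_force: 30.0
```

Run:
```python
from h import *
go([.54,.035,.30],axes(.1))
```

```text
t 9.55 turn rows 1 each [ 0.0002 -0.0003  0.0362]
 shift rows 6 each [ 0.1241 -0.2725  0.0007] total mm [ 111.7 -245.2    0.7]
```

Emit:
{"name": "servo_tool", "arguments": {
  "targets": [0,0,0,0,0,0.036,-1,0.124,-0.2725,0,0,0,0,-1,0.124,-0.2725,0,0,0,0,-1,0.124,-0.2725,0,0,0,0,-1,0.124,-0.2725,0,0,0,0,-1,0.124,-0.2725,0,0,0,0,-1,0.124,-0.2725,0,0,0,0,-1,0,0,0,0,0,0,-1,0,0,0,0,0,0,-1,0,0,0,0,0,0,-1]
}}

```text
time: 10.55
position: [0.5391, 0.0336, 0.2993]
eef_rot: [0.999, 0.05, -0.001, 0.0]
force: [1.0, 0.0, -0.5]
finger_gap: 0.146
grip_force: 30.0
```

Run:
```python
from h import *
o=observe();print(o["time"],o["position"],o["finger_gap"]);np.save("o3.npy",np.r_[o["position"],o["eef_rot"]])
w=capture("wrist")[:,:,::-1];cv2.imwrite("pics/w3.png",w)
s=cv2.imread("pics/scene0.png")[140:275,270:440]
M=np.hstack([w[:,60:460],np.vstack([cv2.resize(s,(400,318),interpolation=cv2.INTER_CUBIC),np.zeros((82,400,3),np.uint8)])]);cv2.imwrite("pics/m2.png",M)
```

```text
10.55 [0.53914911 0.03360156 0.2993314 ] 0.1455812253505168
```

View pics/m2.png

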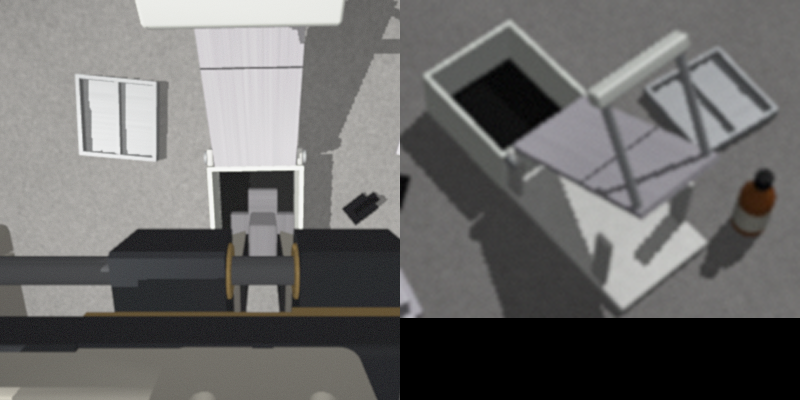

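The wrist part of the montage shows the start line from (261,68) to (363,67), the lip at v≈166 and the tray corners. The scene part shows the start line at montage (585,180) to (657,128). I'll triangulate those.

Run:
```python
from h import *
a=np.load("o3.npy");W=cam("wrist",dict(position=a[:3],eef_rot=a[3:]));S=cam("scene");T=cam("top")
s=lambda x,y:np.array([270+(x-400)/2.353,140+y/2.353]);f=lambda x,y:np.array([190+x/3,120+y/3])
wl,wr=np.array([261,68.]),np.array([363,67.])
for n,w,sc,tp in [("L",wl,s(657,128),f(225,157)),("R",wr,s(585,180),f(358,148)),("mid",(wl+wr)/2,s(621,154),f(291,152))]:
    print(n,*[ (np.round(p,4),round(e,4)) for p,e in (tri(W,w,S,sc),tri(T,tp,S,sc),tri(W,w,T,tp))])
for n,w,sc in [("lipL",(268,166),s(583,97)),("lipR",(359,165),s(510,147)),("upR",None,s(640,215)),("upL",None,s(715,153))]:
    if w: print(n,tri(W,np.array(w,float),S,sc),onplane(W,np.array(w,float),.085),onplane(S,sc,.085))
Tr=[onplane(W,np.array(p,float)+[60,0],.016) for p in [(76,76),(158,80),(158,160),(79,155)]]
print(np.round(Tr,4),np.mean(Tr,0),[np.linalg.norm(Tr[i]-Tr[i-1]).round(4) for i in range(4)])
# implied tilt via known 125 mm from lip mid (z .085) to start mid
lip=np.mean([onplane(W,np.array(w,float),.085) for w in [(268,166),(359,165)]],0)
for c,u in ((W,(wl+wr)/2),(S,s(621,154)),(T,f(291,152))):
    best=[(abs(np.linalg.norm(onplane(c,u,z)-lip)-.125),z,np.arcsin((z-.085)/.125)) for z in np.arange(.10,.16,.0005)];print(min(best))
```

```text
L (array([0.6549, 0.1082, 0.1444]), np.float64(0.0)) (array([0.6539, 0.1076, 0.1433]), np.float64(0.0024)) (array([0.6528, 0.1061, 0.1518]), np.float64(0.0024))
R (array([0.6669, 0.0059, 0.1484]), np.float64(0.0045)) (array([ 0.6643, -0.002 ,  0.1492]), np.float64(0.0206)) (array([ 0.683 , -0.0073,  0.0378]), np.float64(0.0047))
mid (array([0.6609, 0.0567, 0.1456]), np.float64(0.0018)) (array([0.6594, 0.0526, 0.1458]), np.float64(0.0102)) (array([ 0.6916,  0.0639, -0.0405]), np.float64(0.0019))
lipL (array([0.54151014, 0.10405076, 0.06967852]), np.float64(0.00835768186438378)) [0.54611628 0.10501806 0.085     ] [0.54777613 0.09353949 0.085     ]
lipR (array([ 0.55965203, -0.01218302,  0.08578565]), np.float64(0.0014696348902292953)) [ 0.55901133 -0.01278633  0.085     ] [ 0.55982791 -0.01146416  0.085     ]
[[0.6458 0.3099 0.016 ]
 [0.6519 0.1938 0.016 ]
 [0.5379 0.1921 0.016 ]
 [0.5337 0.3109 0.016 ]] [0.59232641 0.25167448 0.016     ] [np.float64(0.1121), np.float64(0.1162), np.float64(0.114), np.float64(0.1189)]
(np.float64(8.360130200832372e-05), np.float64(0.14850000000000005), np.float64(0.5328612787564986))
(np.float64(8.745485638535222e-05), np.float64(0.14550000000000005), np.float64(0.5052200377129084))
(np.float64(9.376497793549265e-05), np.float64(0.15700000000000006), np.float64(0.6138269384366344))
```

Measured:
- Start line: its middle is at about (0.661, 0.056, 0.146).
- Line length: 103 mm (105 expected).
- Tilt: about 0.51.
- Yaw: about 0.10.
- Tray: centre (0.592, 0.251), yaw about -0.03 to 0, sides 112–119 mm.

Now the hover, square to the ramp.

```bash
cat >> h.py <<'E'
TILT,YAW=.51,.10
ST=np.array([.661,.055,.146])
def ramp(x=-.01,off=.0,zg=.0143):
    "TCP for a plate origin at x along the ramp, off above the surface; zg: plate underside behind TCP"
    R=axes(YAW,TILT).as_matrix();return ST+x*R[:,0]-(off-zg)*R[:,2]
E
python3 - <<'E'
from h import *
R=axes(YAW,TILT);print(R.as_matrix().round(3))
go(ramp(-.01,.07),R);print(ramp(-.01,0))
E
```

```text
[[ 0.868  0.1    0.486]
 [ 0.087 -0.995  0.049]
 [ 0.488  0.    -0.873]]
t 10.6 turn rows 4 each [ 0.0001  0.0611 -0.0002]
 shift rows 3 each [ 0.0501 -0.0209  0.3081] total mm [ 22.6  -9.4 138.6]
[0.65926221 0.05482564 0.12863798]
```

Emit:
{"name": "servo_tool", "arguments": {
  "targets": [0,0,0,0,0.061,0,-1,0,0,0,0,0.061,0,-1,0,0,0,0,0.061,0,-1,0,0,0,0,0.061,0,-1,0,0,0,0,0,0,-1,0.05,-0.021,0.308,0,0,0,-1,0.05,-0.021,0.308,0,0,0,-1,0.05,-0.021,0.308,0,0,0,-1,0,0,0,0,0,0,-1,0,0,0,0,0,0,-1,0,0,0,0,0,0,-1]
}}

```text
time: 11.7
position: [0.6263, 0.0524, 0.192]
eef_rot: [0.966, 0.048, 0.253, -0.012]
force: [-0.0, 0.6, -0.6]
finger_gap: 0.153
grip_force: 30.0
```

Run:
```python
from h import *
go(ramp(-.01,.003),axes(YAW,TILT))
o=observe();np.save("o4.npy",np.r_[o["position"],o["eef_rot"]])
w=capture("wrist")[:,:,::-1];cv2.imwrite("pics/w4.png",w)
W=cam("wrist",o)
R=axes(YAW,TILT).as_matrix()
for y in (.0525,0,-.0525): print(proj(W,ST+y*-R[:,1]).round(1))
g=w[:,:,1].astype(int)
for u in (270,280,290,350,360,370): print(u,g[90:230,u][::4])
```

```text
t 11.7 turn rows 1 each [ 0.0004 -0.001  -0.0003]
 shift rows 2 each [-0.007   0.003   0.2281] total mm [-2.1  0.9 68.4]
[258.9 198.3]
[323.1 198.2]
[387.3 198.1]
270 [133 133 135 136 133 164 205 203 205 206 208 206 204 204 205 205 205 204
 206 203 205 206 203 206 204 204 204 180 192 200 197 196 198 196 195]
280 [130 136 203 133 135 132 194 202 203 201 202 203 199 200 199 201 200 199
 198 198 199 198 197 200 197 198 197 173 190 195 194 192 192 195 194]
290 [129 151 207 205 138 139 140 168 211 207 208 205 207 206 205 203 202 201
 201 201 198 200 198 197 198 198 199 171 194 199 200 188 197 199 195]
350 [115 180 208 208 207 206 205 205 206 207 204 136 135 134 194 206 203 205
 202 203 205 201 201 201 201 202 200 115 200 197 197 146 197 131 129]
360 [111 187 201 201 203 202 201 202 201 202 203 202 148 132 133 170 200 200
 201 199 198 201 199 200 199 198 198 113 198 195 195 198 194 197 197]
370 [105 189 202 203 202 201 201 202 202 199 199 203 198 133 131 132 161 200
 199 200 201 198 197 197 198 197 198 116 197 194 195 192 195 196 197]
```

The start line shows at v≈198 in the wrist view, and I predicted 198.2, so the pose holds. Descending, guarded.

Emit:
{"name": "servo_tool", "arguments": {
  "targets": [-0.007,0.003,0.15,0,-0.001,0,-1,-0.007,0.003,0.15,0,0,0,-1,0,0,0.09,0,0,0,-1,0,0,0.04,0,0,0,-1,0,0,0,0,0,0,-1,0,0,0,0,0,0,-1]
}}

```text
time: 12.35
position: [0.6556, 0.0554, 0.1344]
eef_rot: [0.966, 0.049, 0.252, -0.013]
force: [-0.8, 0.5, -0.8]
finger_gap: 0.148
grip_force: 30.0
```

Run:
```python
from h import *
go(ramp(-.01,.0),axes(YAW,TILT))
```

```text
t 12.35 turn rows 1 each [-0.0001  0.      0.0002]
 shift rows 1 each [0.0021 0.0059 0.0452] total mm [0.3 0.9 6.8]
```

Emit:
{"name": "servo_tool", "arguments": {
  "targets": [0,0,0.027,0,0,0,-1,0,0,0,0,0,0,-1,0,0,0,0,0,0,-1]
}}

```text
time: 12.65
position: [0.6574, 0.0554, 0.1301]
eef_rot: [0.967, 0.049, 0.252, -0.013]
force: [0.3, 0.6, -1.3]
finger_gap: 0.15
grip_force: 30.0
```

Emit:
{"name": "servo_tool", "arguments": {
  "targets": [0,0,0.012,0,0,0,-1,0,0,0,0,0,0,-1]
}}

```text
time: 12.85
position: [0.6583, 0.0556, 0.1282]
eef_rot: [0.967, 0.049, 0.251, -0.013]
force: [0.3, 0.3, -1.4]
finger_gap: 0.149
grip_force: 30.0
```

Emit:
{"name": "servo_tool", "arguments": {
  "targets": [0,0,0.012,0,0,0,-1,0,0,0,0,0,0,-1]
}}

```text
time: 13.05
position: [0.6589, 0.0554, 0.1277]
eef_rot: [0.966, 0.048, 0.252, -0.012]
force: [-13.1, -1.9, 14.3]
finger_gap: 0.149
grip_force: 30.0
```

Emit:
{"name": "servo_tool", "arguments": {
  "targets": [0,0,0.012,0,0,0,-1,0,0,0,0,0,0,-1]
}}

```text
time: 13.25
position: [0.6597, 0.0555, 0.127]
eef_rot: [0.966, 0.049, 0.252, -0.012]
force: [-21.4, -2.0, 25.7]
finger_gap: 0.147
grip_force: 30.1
```

Emit:
{"name": "servo_tool", "arguments": {
  "targets": [0,0,0.008,0,0,0,-1,0,0,0,0,0,0,-1]
}}

```text
time: 13.45
position: [0.6603, 0.0556, 0.1264]
eef_rot: [0.966, 0.049, 0.252, -0.012]
force: [-23.0, -2.8, 30.0]
finger_gap: 0.151
grip_force: 30.1
```

Contact on the ramp at the predicted height. I'll ease off and release.

Emit:
{"name": "servo_tool", "arguments": {
  "targets": [0,0,-0.012,0,0,0,-1,0,0,0,0,0,0,-0.2,0,0,0,0,0,0,-0.2,0,0,0,0,0,0,-0.2,0,0,0,0,0,0,-0.2,0,0,0,0,0,0,-0.2]
}}

```text
time: 14.05
position: [0.6597, 0.0557, 0.1254]
eef_rot: [0.967, 0.049, 0.251, -0.013]
force: [-0.5, 0.4, 1.4]
finger_gap: 0.399
grip_force: 0.0
```

Run:
```python
from h import *
for i in range(1):
    w=capture("wrist")[:,:,::-1];cv2.imwrite("pics/w5.png",w)
    s=capture("scene")[:,:,::-1];cv2.imwrite("pics/s5.png",s)
    d=cv2.absdiff(w,cv2.imread("pics/w4.png")).max(2);print(d[150:228,290:355].mean())
    g=w[:,:,1].astype(int);print(g[140:228:3,322],g[140:228:3,310])
```

```text
38.98599605522683
[232 232 232 231 232 233 232 231 232 232 229 230 230 230 229 231 230 231
 230 231 229 231 229 230 229 229 228 206 164 230] [234 232 233 232 232 232 231 232 231 232 231 230 232 231 230 231 232 231
 230 230 232 230 232 230 230 231 230 209 160 233]
```

The view between the fingers is now plain ramp with the start line clear, so the short plate slid. I'll retreat and look at the bin.

Emit:
{"name": "servo_tool", "arguments": {
  "targets": [0,0,-0.3,0,0,0,-0.2,0,0,-0.3,0,0,0,-0.2,0,0,-0.3,0,0,0,-0.2,0,0,-0.3,0,0,0,0,0,0,0,0,-0.061,0,0,0,0,0,0,-0.061,0,0,0,0,0,0,-0.061,0,0,0,0,0,0,-0.061,0,0,0,0,0,0,0,0,0,0,0,0,0,0,0,0]
}}

```text
time: 15.15
position: [0.573, 0.0473, 0.2817]
eef_rot: [0.999, 0.05, -0.001, -0.0]
force: [-0.4, -0.7, 0.7]
finger_gap: 0.5
grip_force: 0.0
```

Run:
```python
from h import *
o=observe();print(o["position"])
w=capture("wrist")[:,:,::-1];cv2.imwrite("pics/w6.png",w)
s=capture("scene")[:,:,::-1];cv2.imwrite("pics/s6.png",s)
s0=cv2.imread("pics/scene0.png")
c=lambda im:cv2.resize(im[140:230,270:390],(400,300),interpolation=cv2.INTER_CUBIC)
cv2.imwrite("pics/m3.png",np.vstack([np.hstack([c(s),c(s0)]),np.hstack([cv2.resize(w[:,:][0:300],(400,188)),np.zeros((188,400,3),np.uint8)])]))
go([.60,-.2,.15],axes(-.073),via=[[.56,-.1,.25]])
```

```text
[0.57299382 0.04730535 0.28165741]
t 15.25 turn rows 2 each [0.     0.0001 0.0415]
 shift rows 4 each [-0.002   0.2459  0.0548] total mm [ -1.2 147.6  32.9]
 shift rows 4 each [0.0786 0.1614 0.1667] total mm [ 47.2  96.8 100. ]
```

View pics/m3.png

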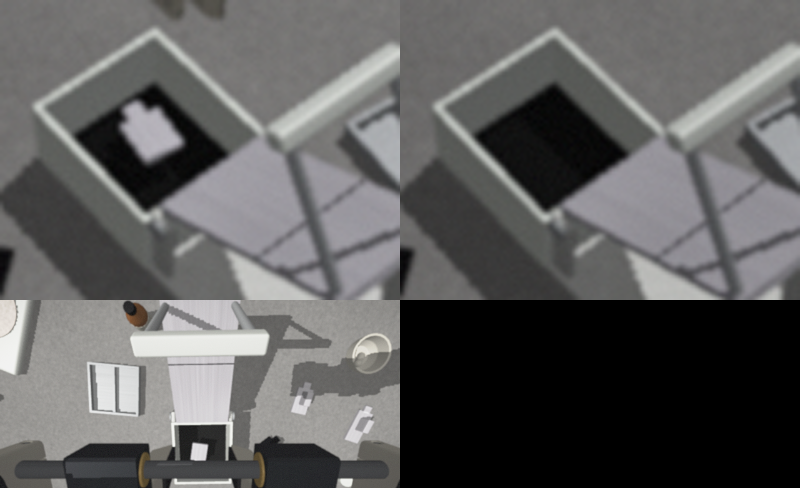

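The short plate is in the bin (montage (150,130)), tipped over, which is allowed. One view is left, so I'll locate the rest by code. Next is the medium plate.

Emit:
{"name": "servo_tool", "arguments": {
  "targets": [0,0.246,0.055,0,0,0.0415,0,0,0.246,0.055,0,0,0.0415,0,0,0.246,0.055,0,0,0,0,0,0.246,0.055,0,0,0,0,0.08,0.1614,0.166,0,0,0,0,0.08,0.1614,0.166,0,0,0,0,0.08,0.1614,0.166,0,0,0,0,0.08,0.1614,0.166,0,0,0,0,0,0,0,0,0,0,0,0,0,0,0,0,0,0,0,0,0,0,0,0,0]
}}

```text
time: 16.35
position: [0.612, -0.1991, 0.152]
eef_rot: [0.999, -0.036, 0.0, 0.0]
force: [0.3, 0.9, 0.7]
finger_gap: 0.502
grip_force: 0.0
```

```bash
cat >> h.py <<'E'
def plate2(cm,im,X,h=45):
    "Otsu in an ROI around the projected guess; outline on plane z=.006"
    u=proj(cm,X).astype(int);y0=max(0,u[1]-h);x0=max(0,u[0]-h);y1=min(226,u[1]+h)
    g=im[y0:y1,x0:u[0]+h].min(2);t,m=cv2.threshold(cv2.GaussianBlur(g,(3,3),0),0,255,cv2.THRESH_OTSU)
    n,lab,st,ce=cv2.connectedComponentsWithStats(m);i=1+np.argmax(st[1:,4])
    c=cv2.findContours((lab==i).astype(np.uint8),0,cv2.CHAIN_APPROX_NONE)[0][0][:,0]+[x0,y0]
    P=np.array([onplane(cm,q.astype(float),.006)[:2] for q in c]);r=cv2.minAreaRect((P*1000).astype(np.float32));b=cv2.boxPoints(r)
    e=max((b[1]-b[0],b[2]-b[1]),key=np.linalg.norm);y=(np.arctan2(e[1],e[0])+np.pi/2)%np.pi-np.pi/2
    print("guess px",u,"thr",t,"bbox",c.min(0),c.max(0),"centre",np.round(r[0],1),"size",np.round(r[1],1),"yaw",round(y,3),"area",st[i,4])
    return (lab==i)
E
python3 - <<'E'
from h import *
o=observe();print(o["time"],o["position"]);w=capture("wrist");cv2.imwrite("pics/w7.png",w[:,:,::-1]);cm=cam("wrist",o)
m=plate2(cm,w,[.616,-.193,.006],55)
for r in m[::3,::2]: print("".join(".#"[int(v)] for v in r))
E
```

```text
16.35 [ 0.61204716 -0.19912119  0.15201172]
guess px [316 183] thr 185.0 bbox [298 149] [330 215] centre [ 617.2 -190.8] size [35.5 73.8] yaw -0.092 area 1540
.......................................................
.......................................................
.......................................................
.......................................................
.......................................................
.......................................................
.......................................................
........................######.........................
........................#######........................
........................#######........................
........................#######........................
.......................########........................
...................###########.........................
...................#######.............................
...................#####...............................
...................###########.........................
...................###########...............
[... 206 characters left out ...]
###.........................
...................###########.........................
...................###########....#....................
...................################....................
...................################....................
...................################....................
...................################....................
...................################....................
...................################....................
....................###############....................
.......................................................
.......................................................
.......................................................
```

The medium plate is at (0.617, -0.191), yaw -0.09, size 73.8 x 35.5 mm, which matches.

Run:
```python
from h import *
go([.617,-.191,-.014],axes(-.09))
```

```text
t 16.4 turn rows 1 each [ 0.0001 -0.0004  0.0087]
 shift rows 4 each [ 0.0067 -0.0139  0.2768] total mm [  4.   -8.4 166.1]
```

Emit:
{"name": "servo_tool", "arguments": {
  "targets": [0.013,-0.028,0.28,0,0,0.0087,0,0.014,-0.028,0.28,0,0,0,-0.1,0,0,0.2,0,0,0,-0.2,0,0,0.1,0,0,0,-0.2,0,0,0,0,0,0,-0.3,0,0,0,0,0,0,-0.3]
}}

```text
time: 17.0
position: [0.6173, -0.1923, 0.0229]
eef_rot: [0.999, -0.046, 0.0, 0.0]
force: [0.8, -0.3, -0.1]
finger_gap: 0.354
grip_force: 0.0
```

Run:
```python
from h import *
o=observe();cm=cam("wrist",o);w=capture("wrist");m=plate2(cm,w,[.617,-.191,.006],75)
go([.617,-.191,-.014],axes(-.09))
```

```text
guess px [320 222] thr 163.0 bbox [245 147] [346 225] centre [ 643.7 -176. ] size [70.3 53.7] yaw 1.478 area 7009
t 17.05 turn rows 1 each [ 0.0004 -0.0006 -0.0007]
 shift rows 1 each [-0.0059 -0.0097  0.2495] total mm [-0.9 -1.5 37.4]
```

Emit:
{"name": "servo_tool", "arguments": {
  "targets": [-0.006,-0.01,0.12,0,0,0,-0.3,0,0,0.09,0,0,0,-0.3,0,0,0.036,0,0,0,-0.3,0,0,0,0,0,0,-0.6,0,0,0,0,0,0,-1,0,0,0,0,0,0,-1,0,0,0,0,0,0,-1,0,0,0,0,0,0,-1,0,0,0,0,0,0,-1]
}}

```text
time: 17.95
position: [0.616, -0.1909, -0.015]
eef_rot: [0.999, -0.046, -0.0, 0.0]
force: [-0.3, -0.6, 5.0]
finger_gap: 0.149
grip_force: 30.0
```

Emit:
{"name": "servo_tool", "arguments": {
  "targets": [0,0,-0.1,0,0,0,-1,0,0,-0.3,0,0,0,-1,0,0,-0.3,0,0,0,-1,0,0,-0.3,0,0,0,-1,0,0,-0.3,0,0,0,-1,0,0,-0.3,0,0,0,-1,0,0,-0.3,0,0,0,-1,0,0,-0.1,0,0,-0.045,-1,0,0,0,0,0,-0.046,-1,0,0,0,0,0,0,-1,0,0,0,0,0,0,-1]
}}

```text
time: 19.05
position: [0.6154, -0.1907, 0.2842]
eef_rot: [0.999, 0.048, -0.002, -0.0]
force: [-0.0, 0.5, -2.3]
finger_gap: 0.149
grip_force: 30.0
```

Run:
```python
from h import *
go([.56,.045,.29],axes(.1))
```

```text
t 19.05 turn rows 1 each [-0.0002  0.0014 -0.0019]
 shift rows 6 each [-0.0351 -0.2668 -0.0065] total mm [ -31.6 -240.1   -5.8]
```

Emit:
{"name": "servo_tool", "arguments": {
  "targets": [-0.035,-0.267,-0.006,0,0.0014,-0.002,-1,-0.035,-0.267,-0.006,0,0,0,-1,-0.035,-0.267,-0.006,0,0,0,-1,-0.035,-0.267,-0.006,0,0,0,-1,-0.035,-0.267,-0.006,0,0,0,-1,-0.035,-0.267,-0.006,0,0,0,-1,0,0,0,0,0.061,0,-1,0,0,0,0,0.061,0,-1,0,0,0,0,0.061,0,-1,0,0,0,0,0.061,0,-1,0,0,0,0,0,0,-1,0,0,0,0,0,0,-1]
}}

```text
time: 20.25
position: [0.5587, 0.0446, 0.2892]
eef_rot: [0.967, 0.049, 0.252, -0.013]
force: [1.0, 0.4, -0.2]
finger_gap: 0.148
grip_force: 30.0
```

Run:
```python
from h import *
go(ramp(-.01,.006,.015),axes(YAW,TILT));print(observe()["position"],observe()["finger_gap"])
```

```text
t 20.25 turn rows 1 each [-0.0003  0.0003  0.0005]
 shift rows 4 each [ 1.640e-02 -3.000e-04  3.069e-01] total mm [  9.8  -0.2 184.1]
[0.55874537 0.04455448 0.28915081] 0.1483472678495621
```

Emit:
{"name": "servo_tool", "arguments": {
  "targets": [0.016,0,0.3,0,0,0,-1,0.016,0,0.3,0,0,0,-1,0.016,0,0.3,0,0,0,-1,0.016,0,0.2,0,0,0,-1,0,0,0.1,0,0,0,-1,0,0,0.027,0,0,0,-1,0,0,0,0,0,0,-1,0,0,0,0,0,0,-1]
}}

```text
time: 21.05
position: [0.659, 0.0553, 0.135]
eef_rot: [0.966, 0.05, 0.253, -0.013]
force: [-0.3, 0.0, -1.5]
finger_gap: 0.148
grip_force: 30.0
```

Run:
```python
from h import *
go(ramp(-.01,.0,.015),axes(YAW,TILT));cv2.imwrite("pics/w8.png",capture("wrist")[:,:,::-1])
```

```text
t 21.05 turn rows 1 each [-0.0006 -0.0014  0.0011]
 shift rows 1 each [-0.0195  0.0035  0.0425] total mm [-2.9  0.5  6.4]
```

Emit:
{"name": "servo_tool", "arguments": {
  "targets": [0,0,0.035,0,-0.001,0,-1,0,0,0,0,0,0,-1,0,0,0,0,0,0,-1]
}}

```text
time: 21.4
position: [0.6607, 0.0553, 0.1297]
eef_rot: [0.966, 0.05, 0.252, -0.013]
force: [-0.6, -0.2, -1.6]
finger_gap: 0.149
grip_force: 30.0
```

Emit:
{"name": "servo_tool", "arguments": {
  "targets": [0,0,0.012,0,0,0,-1,0,0,0,0,0,0,-1]
}}

```text
time: 21.6
position: [0.6616, 0.0553, 0.1286]
eef_rot: [0.966, 0.05, 0.252, -0.013]
force: [-5.2, -2.0, 7.8]
finger_gap: 0.148
grip_force: 30.0
```

Emit:
{"name": "servo_tool", "arguments": {
  "targets": [0,0,0.006,0,0,0,-1,0,0,0,0,0,0,-0.3,0,0,0,0,0,0,-0.3,0,0,0,0,0,0,-0.3,0,0,0,0,0,0,-0.3,0,0,0,0,0,0,-0.3]
}}

```text
time: 22.2
position: [0.662, 0.0556, 0.1269]
eef_rot: [0.966, 0.05, 0.252, -0.013]
force: [-0.4, 0.4, -0.3]
finger_gap: 0.35
grip_force: 0.0
```

Run:
```python
from h import *
w=capture("wrist")[:,:,::-1];cv2.imwrite("pics/w9.png",w);w8=cv2.imread("pics/w8.png")
for n,im in (("held",w8),("now",w)):
    g=im[:,:,1].astype(int);print(n,g[140:230:3,322],g[140:230:3,308])
```

```text
held [210 209 210 209 211 209 213 209 209 208 210 208 166 206 210 208 207 201
 203 202 213 237 204 203 203 132 125 125 124 156] [214 213 211 211 210 210 213 210 213 211 213 209 189 207 211 209 211 208
 206 208 178 228 204 202 204 206 202 200 194 190]
now [231 233 232 231 232 233 231 231 232 232 231 231 202 228 232 231 229 228
 226 229 233 238 227 227 227 153 141 144 143 172] [233 232 233 232 232 233 232 231 232 231 231 231 224 230 231 231 230 231
 229 231 200 228 228 228 228 228 227 228 223 221]
```

The medium plate is still there 0.5 s after release: nose at the same rows, fingers clear. I'll wait a bit longer and confirm.

Emit:
{"name": "servo_tool", "arguments": {
  "targets": [0,0,0,0,0,0,-0.3,0,0,0,0,0,0,-0.3,0,0,0,0,0,0,-0.3,0,0,0,0,0,0,-0.3,0,0,0,0,0,0,-0.3,0,0,0,0,0,0,-0.3,0,0,0,0,0,0,-0.3,0,0,0,0,0,0,-0.3]
}}

```text
time: 23.05
position: [0.662, 0.0556, 0.127]
eef_rot: [0.966, 0.05, 0.252, -0.013]
force: [-0.5, 0.3, -0.5]
finger_gap: 0.35
grip_force: 0.0
```

Run:
```python
from h import *
w=capture("wrist")[:,:,::-1];w8=cv2.imread("pics/w9.png")
print(cv2.absdiff(w,w8)[150:228,290:355].mean())
```

```text
1.132741617357002
```

Emit:
{"name": "servo_tool", "arguments": {
  "targets": [0,0,0,0,0,0,-1,0,0,0,0,0,0,-1,0,0,0,0,0,0,-1,0,0,0,0,0,0,-1,0,0,0,0,0,0,-1]
}}

```text
time: 23.6
position: [0.6619, 0.0556, 0.127]
eef_rot: [0.966, 0.05, 0.252, -0.013]
force: [-0.1, 0.8, -0.6]
finger_gap: 0.149
grip_force: 30.0
```

It sticks. I'll regrip 5 mm higher so the fingertips clear the 11 mm tray walls.

Emit:
{"name": "servo_tool", "arguments": {
  "targets": [0,0,0,0,0,0,-0.5,0,0,0,0,0,0,-0.5,0,0,-0.033,0,0,0,-0.5,0,0,0,0,0,0,-0.5,0,0,0,0,0,0,-1,0,0,0,0,0,0,-1,0,0,0,0,0,0,-1,0,0,0,0,0,0,-1]
}}

```text
time: 24.4
position: [0.6596, 0.0552, 0.1315]
eef_rot: [0.966, 0.05, 0.252, -0.013]
force: [-2.3, -0.5, 3.9]
finger_gap: 0.152
grip_force: 30.0
```

Emit:
{"name": "servo_tool", "arguments": {
  "targets": [0,0,-0.1,0,0,0,-1,0,0,-0.3,0,0,0,-1,0,0,-0.3,0,0,0,-1,0,0,-0.3,0,0,0,-1,0,0,0,0,-0.061,0,-1,0,0,0,0,-0.061,0,-1,0,0,0,0,-0.061,0,-1,0,0,0,0,-0.061,0,-1,0,0,0,0,0,0.041,-1,0,0,-0.1,0,0,0,-1,0,0,0,0,0,0,-1]
}}

```text
time: 25.5
position: [0.5877, 0.0483, 0.2779]
eef_rot: [1.0, 0.009, -0.0, -0.0]
force: [-0.5, 0.9, -1.2]
finger_gap: 0.151
grip_force: 30.0
```

Run:
```python
from h import *
go([.57,.265,.20],axes(.015),via=[[.56,.25,.28]])
```

```text
t 25.5 turn rows 1 each [-0.0002  0.      0.0013]
 shift rows 5 each [-0.0329 -0.2694 -0.0028] total mm [ -24.6 -202.1   -2.1]
 shift rows 2 each [ 0.0341 -0.0495  0.2667] total mm [ 10.2 -14.8  80. ]
```

Emit:
{"name": "servo_tool", "arguments": {
  "targets": [-0.04,-0.27,-0.003,0,0,0.0013,-1,-0.04,-0.27,-0.003,0,0,0,-1,-0.04,-0.27,-0.003,0,0,0,-1,-0.04,-0.27,-0.003,0,0,0,-1,-0.04,-0.27,-0.003,0,0,0,-1,0,0,0,0,0,0,-1,0,0,0,0,0,0,-1,0,0,0,0,0,0,-1]
}}

```text
time: 26.3
position: [0.5541, 0.2483, 0.2791]
eef_rot: [1.0, 0.007, -0.001, 0.001]
force: [0.9, -0.4, -0.2]
finger_gap: 0.153
grip_force: 30.0
```

Run:
```python
from h import *
o=observe();print(o["position"]);cm=cam("wrist",o);w=capture("wrist");cv2.imwrite("pics/w10.png",w[:,:,::-1])
u=proj(cm,[.592,.251,.016]).astype(int);print(u)
y0,y1,x0,x1=max(0,u[1]-65),min(222,u[1]+65),u[0]-65,u[0]+65
g=w[y0:y1,x0:x1].min(2)
for r in g[::4,::4]: print(" ".join(f"{v:3d}" for v in r))
```

```text
[0.55408897 0.24832264 0.27912748]
[320 145]
144 150 150 146 145 145 150 144 145 151 147 146 146 145 147 144 147 146 145 143 143 149 151 150 149 150 146 146 147 145 147 148 146
148 146 152 145 146 149 150 149 149 149 146 147 149 150 147 147 151 153 147 145 146 153 143 150 146 147 150 140 143 146 147 146 148
150 143 145 149 144 147 148 154 148 145 148 143 145 150 147 147 145 151 151 145 147 147 147 146 148 147 143 145 144 143 145 140 147
145 145 146 148 148 145 148 148 149 143 150 146 143 142 144 154 144 145 140 150 147 146 147 146 145 153 148 147 148 146 150 145 144
146 143 143 147 145 147 150 144 141 149 144 142 140 149 150 148 148 145 148 150 144 149 149 143 145 148 150 149 148 143 146 145 148
148 151 148 149 148 145 142 140 146 146 144 137 143 147 150 150 145 145 149 143 142 144 150 147 141 145 145 144 153 145 145 145 150
142 143 145 144 144 144 192 186 189 186 187 183 186 185 191 190 189 189 187 188 187 190 187 172 176 173 159  98 119 147 146 147 152
146 145 143 142 145 145 196 133 156 194 194 193 180 180 182 182 188 136 181 177 181 181 186 184 182 167 176  98 118 152 149 149 150
[... 2600 characters left out ...]
 154 150 156 153 148 153 150 152 148 150
142 147 145 147 147 144 150 148 151 150 149 145 158 148 135 133 137 135 134 136 138 155 153 150 154 155 154 154 151 145 152 152 151
148 149 146 145 151 147 149 151 149 145 143 145 142 142 138 140 135 138 139 138 138 143 145 146 144 150 155 155 152 155 151 152 156
149 152 148 146 149 149 151 145 144 139 132 131 134 131 142 141 142 140 139 142 140 135 129 134 135 152 150 154 152 147 154 152 143
147 146 150 147 148 145 144 148 150 142 137 137 136 137 141 139 134 140 142 142 135 138 137 137 137 152 152 154 153 154 153 152 158
142 146 152 149 150 151 151 150 149 142 136 134 139 134 141 136 132 136 139 143 135 137 134 142 138 149 151 153 153 151 148 153 158
```

Run:
```python
from h import *
o=observe();cm=cam("wrist",o);f=lambda u,v:onplane(cm,np.array([u,v],float),.016).round(4)
print("div",f(319.5,144),"left rim",f(280,144),"top",f(320,103),"bot",f(320,185))
g=cv2.imread("pics/w10.png").min(2).astype(int)
for v in (112,140,168): print(v,g[v,272:290],g[v,312:328],g[v,348:366])
P=[.592,.2765,.2]
c,s=np.cos(.025),np.sin(.025);T=np.array([.592,.251]);L1=T+[-s*.0275,c*.0275];print(L1)
go([L1[0],L1[1],.06],axes(.025))
```

```text
div [0.5938 0.252  0.016 ] left rim [0.5932 0.3087 0.016 ] top [0.6499 0.2518 0.016 ] bot [0.5341 0.2507 0.016 ]
112 [145 144 146 149 152 169 192 199 180 148 122 123 129 127 134 156 188 199] [198 197 199 198 198 197 197 192 167 143 129 129 134 159 188 198] [195 197 195 194 197 195 188 171 174 190 194 176 131  97  97  94  97 101]
140 [146 148 146 148 149 155 177 197 202 176 137 116 122 128 125 125 131 154] [194 197 193 196 198 196 195 191 170 138 126 129 156 185 198 196] [197 198 197 196 197 193 184 175 190 197 181 137 102  95  97  98 101 120]
168 [147 145 145 146 146 149 158 176 195 201 178 132 115 122 123 123 127 151] [193 194 193 196 196 197 199 194 172 139 120 130 153 186 194 197] [194 195 194 192 193 182 176 189 194 179 138 103  96 100  98  99 123 146]
[0.59131257 0.27849141]
t 26.35 turn rows 1 each [ 0.0006  0.0006 -0.006 ]
 shift rows 5 each [ 0.0504 -0.0394  0.2923] total mm [ 37.8 -29.5 219.2]
```

The tray sits square to the tool at yaw ≈0.014, with the divider at y≈0.2525. Lane1 centre is about (0.592, 0.280).

Run:
```python
from h import *
go([.592,.2795,.02],axes(.014))
```

```text
t 26.35 turn rows 1 each [ 0.0006  0.0005 -0.0008]
 shift rows 6 each [ 0.0424 -0.0344  0.288 ] total mm [ 38.2 -30.9 259.2]
```

Emit:
{"name": "servo_tool", "arguments": {
  "targets": [0.0635,-0.0515,0.3,0,0,0,-1,0.0635,-0.0515,0.3,0,0,0,-1,0.0635,-0.0515,0.3,0,0,0,-1,0.0635,-0.0515,0.3,0,0,0,-1,0,0,0.3,0,0,0,-1,0,0,0.2,0,0,0,-1,0,0,0.028,0,0,0,-1,0,0,0,0,0,0,-1,0,0,0,0,0,0,-1]
}}

```text
time: 27.25
position: [0.5926, 0.2815, 0.0224]
eef_rot: [1.0, 0.007, 0.001, -0.001]
force: [0.1, 0.8, -0.2]
finger_gap: 0.144
grip_force: 30.0
```

Run:
```python
from h import *
go([.592,.2795,-.0055],axes(.014))
```

```text
t 27.25 turn rows 1 each [-0.0006 -0.0007 -0.0002]
 shift rows 1 each [-0.0042  0.0135  0.1862] total mm [-0.6  2.  27.9]
```

Emit:
{"name": "servo_tool", "arguments": {
  "targets": [-0.004,0.0135,0.1,0,0,0,-1,0,0,0.06,0,0,0,-1,0,0,0.013,0,0,0,-1,0,0,0,0,0,0,-1,0,0,0,0,0,0,-1]
}}

```text
time: 27.75
position: [0.5905, 0.2794, -0.0056]
eef_rot: [1.0, 0.007, -0.001, -0.0]
force: [0.0, 0.6, -1.1]
finger_gap: 0.154
grip_force: 30.0
```

Emit:
{"name": "servo_tool", "arguments": {
  "targets": [0,0,0.013,0,0,0,-1,0,0,0,0,0,0,-1]
}}

```text
time: 27.95
position: [0.5907, 0.2796, -0.0066]
eef_rot: [1.0, 0.007, -0.0, -0.0]
force: [-3.1, -0.9, 8.5]
finger_gap: 0.15
grip_force: 30.0
```

Touchdown on the lane floor at the expected height. Release and lift.

Emit:
{"name": "servo_tool", "arguments": {
  "targets": [0,0,0.003,0,0,0,-1,0,0,0,0,0,0,-0.5,0,0,0,0,0,0,-0.5,0,0,0,0,0,0,-0.5,0,0,-0.1,0,0,0,-0.5,0,0,-0.3,0,0,0,-0.5,0,0,-0.3,0,0,0,-0.5,0,0,-0.3,0,0,0,-0.5,0,0,-0.3,0,0,0,-0.5,0,0,-0.3,0,0,0,-0.5,0,0,0,0,0,0,-0.5,0,0,0,0,0,0,-0.5]
}}

```text
time: 29.15
position: [0.5912, 0.2797, 0.2341]
eef_rot: [1.0, 0.007, 0.001, -0.001]
force: [0.1, -1.0, -0.5]
finger_gap: 0.251
grip_force: 0.0
```

Run:
```python
from h import *
o=observe();print(o["position"]);cm=cam("wrist",o);w=capture("wrist");cv2.imwrite("pics/w11.png",w[:,:,::-1])
print(proj(cm,[.592,.2795,.011]))
go([.55,-.34,.17],axes(-.17),via=[[.50,.10,.30],[.50,-.2,.30]])
```

```text
[0.59115096 0.27971377 0.23405943]
[322.54441203 175.60330935]
t 29.2 turn rows 2 each [0.0001 0.0002 0.0441]
 shift rows 5 each [-0.0785  0.2558 -0.0904] total mm [-58.9 191.8 -67.8]
 shift rows 7 each [0.0483 0.2816 0.    ] total mm [ 50.8 295.7   0. ]
 shift rows 5 each [0.0973 0.1727 0.1733] total mm [ 73.  129.5 130. ]
```

Emit:
{"name": "servo_tool", "arguments": {
  "targets": [0,0,0,0,0,0.044,-0.3,0,0,0,0,0,0.044,-0.3,-0.0785,0.256,-0.09,0,0,0,-0.3,-0.0785,0.256,-0.09,0,0,0,-0.3,-0.0785,0.256,-0.09,0,0,0,-0.3,-0.0785,0.256,-0.09,0,0,0,-0.3,-0.0785,0.256,-0.09,0,0,0,-0.3,0.048,0.2816,0,0,0,0,-0.3,0.048,0.2816,0,0,0,0,-0.3,0.048,0.2816,0,0,0,0,-0.3,0.048,0.2816,0,0,0,0,-0.3,0.048,0.2816,0,0,0,0,-0.3]
}}

```text
time: 30.4
position: [0.4989, -0.116, 0.2982]
eef_rot: [0.996, -0.085, -0.002, 0.0]
force: [0.9, 0.8, -0.5]
finger_gap: 0.352
grip_force: 0.0
```

Emit:
{"name": "servo_tool", "arguments": {
  "targets": [0.048,0.2816,0,0,0,0,-0.1,0.048,0.2816,0,0,0,0,-0.1,0.097,0.173,0.173,0,0,0,-0.1,0.097,0.173,0.173,0,0,0,-0.1,0.097,0.173,0.173,0,0,0,-0.1,0.097,0.173,0.173,0,0,0,-0.1,0.097,0.173,0.173,0,0,0,-0.1,0,0,0,0,0,0,-0.1,0,0,0,0,0,0,-0.1,0,0,0,0,0,0,-0.1]
}}

```text
time: 31.4
position: [0.5498, -0.3388, 0.17]
eef_rot: [0.996, -0.084, -0.001, -0.0]
force: [-0.2, 0.3, -0.0]
finger_gap: 0.445
grip_force: 0.0
```

Run:
```python
from h import *
o=observe();print(o["time"],o["position"]);w=capture("wrist");cv2.imwrite("pics/w12.png",w[:,:,::-1]);cm=cam("wrist",o)
m=plate2(cm,w,[.567,-.348,.006],60)
for r in m[::4,::3]: print("".join(".#"[int(v)] for v in r))
```

```text
31.4 [ 0.54981861 -0.33882859  0.17000882]
guess px [327 167] thr 212.0 bbox [308 125] [341 206] centre [ 568.7 -344.2] size [36.4 92.6] yaw -0.2 area 2009
........................................
........................................
........................................
........................................
........................................
..................#####.................
..................#####.................
..................####..................
..............###########...............
..............###########...............
..............########..................
..............#####.....................
..............#######...................
..............########..................
..............########..................
..............########..................
..............########..................
..............########..................
..............###########...............
..............###########...............
..............###########...............
..............##########................
..............##########................
..............##########................
..............##########................
........................................
........................................
........................................
........................................
........................................
```

The long plate is at (0.5685, -0.344), yaw about -0.19, size 92.6 x 36.4 mm, which matches.

Run:
```python
from h import *
go([.5685,-.3445,.02],axes(-.19),via=[])
```

```text
t 31.45 turn rows 1 each [-0.      0.0002  0.0104]
 shift rows 4 each [0.0319 0.0035 0.251 ] total mm [ 19.1   2.1 150.6]
```

Emit:
{"name": "servo_tool", "arguments": {
  "targets": [0.032,0.0035,0.29,0,0,0.01,-0.2,0.032,0.0035,0.29,0,0,0,-0.2,0.032,0.0035,0.24,0,0,0,-0.2,0.032,0.0035,0.18,0,0,0,-0.2,0,0,0,0,0,0,-0.2,0,0,0,0,0,0,-0.2,0,0,0,0,0,0,-0.2]
}}

```text
time: 32.15
position: [0.5694, -0.3461, 0.0224]
eef_rot: [0.995, -0.095, 0.001, 0.001]
force: [-0.2, -0.6, 0.0]
finger_gap: 0.402
grip_force: 0.0
```

Run:
```python
from h import *
go([.5685,-.3445,-.013],axes(-.19),via=[])
```

```text
t 32.15 turn rows 1 each [ 0.0006 -0.001  -0.0002]
 shift rows 1 each [-0.0076 -0.0094  0.2359] total mm [-1.1 -1.4 35.4]
```

Emit:
{"name": "servo_tool", "arguments": {
  "targets": [-0.007,-0.009,0.12,0,0,0,-0.2,0,0,0.08,0,0,0,-0.2,0,0,0.034,0,0,0,-0.3,0,0,0,0,0,0,-0.6,0,0,0,0,0,0,-1,0,0,0,0,0,0,-1,0,0,0,0,0,0,-1,0,0,0,0,0,0,-1,0,0,0,0,0,0,-1]
}}

```text
time: 33.05
position: [0.5677, -0.3445, -0.0146]
eef_rot: [0.995, -0.095, -0.0, 0.0]
force: [-0.9, 0.2, 6.4]
finger_gap: 0.15
grip_force: 30.0
```

Emit:
{"name": "servo_tool", "arguments": {
  "targets": [0,0,-0.1,0,0,0,-1,0,0,-0.3,0,0,0,-1,0,0,-0.3,0,0,0,-1,0,0,-0.3,0,0,0,-1,0,0,-0.3,0,0,0,-1,0,0,-0.3,0,0,0,-1,0,0,-0.3,0,0,-0.045,-1,0,0,-0.1,0,0,-0.045,-1,0,0,0,0,0,-0.048,-1,0,0,0,0,0,0,-1,0,0,0,0,0,0,-1]
}}

```text
time: 34.15
position: [0.567, -0.344, 0.2846]
eef_rot: [0.999, 0.048, -0.001, -0.0]
force: [-0.9, -0.7, -2.2]
finger_gap: 0.148
grip_force: 29.9
```

Run:
```python
from h import *
go([.56,.045,.29],axes(.1))
```

```text
t 34.15 turn rows 1 each [-0.0002  0.0009 -0.0022]
 shift rows 9 each [ 0.0236 -0.2872 -0.004 ] total mm [  31.9 -387.8   -5.4]
```

Emit:
{"name": "servo_tool", "arguments": {
  "targets": [0.0236,-0.287,-0.004,0,0.001,-0.002,-1,0.0236,-0.287,-0.004,0,0,0,-1,0.0236,-0.287,-0.004,0,0,0,-1,0.0236,-0.287,-0.004,0,0,0,-1,0.0236,-0.287,-0.004,0,0,0,-1,0.0236,-0.287,-0.004,0,0,0,-1,0.0236,-0.287,-0.004,0,0,0,-1,0.0236,-0.287,-0.004,0,0,0,-1,0.0236,-0.287,-0.004,0,0,0,-1,0,0,0,0,0.061,0,-1,0,0,0,0,0.061,0,-1,0,0,0,0,0.061,0,-1]
}}

```text
time: 35.35
position: [0.5596, 0.0451, 0.29]
eef_rot: [0.98, 0.049, 0.193, -0.01]
force: [-0.7, -0.0, -1.1]
finger_gap: 0.148
grip_force: 29.9
```

Emit:
{"name": "servo_tool", "arguments": {
  "targets": [0,0,0,0,0.061,0,-1,0,0,0,0,0,0,-1,0,0,0,0,0,0,-1]
}}

```text
time: 35.65
position: [0.5584, 0.0439, 0.2896]
eef_rot: [0.967, 0.049, 0.252, -0.013]
force: [0.5, 0.1, -0.4]
finger_gap: 0.151
grip_force: 29.9
```

Run:
```python
from h import *
go(ramp(-.01,.006,.0145),axes(YAW,TILT))
```

```text
t 35.65 turn rows 1 each [-0.0002  0.0003  0.0001]
 shift rows 4 each [ 0.0166 -0.0013  0.3069] total mm [ 10.   -0.8 184.2]
```

Emit:
{"name": "servo_tool", "arguments": {
  "targets": [0.014,-0.001,0.3,0,0,0,-1,0.014,-0.001,0.3,0,0,0,-1,0.014,-0.001,0.3,0,0,0,-1,0.014,-0.001,0.2,0,0,0,-1,0,0,0.1,0,0,0,-1,0,0,0.027,0,0,0,-1,0,0,0.02,0,0,0,-1,0,0,0,0,0,0,-1,0,0,0,0,0,0,-1]
}}

```text
time: 36.55
position: [0.6587, 0.0551, 0.1324]
eef_rot: [0.966, 0.049, 0.254, -0.013]
force: [-1.0, 0.2, -1.3]
finger_gap: 0.149
grip_force: 29.9
```

Emit:
{"name": "servo_tool", "arguments": {
  "targets": [0,0,0.016,0,-0.001,0,-1,0,0,0,0,0,0,-1,0,0,0,0,0,0,-1]
}}

```text
time: 36.85
position: [0.6593, 0.0551, 0.1294]
eef_rot: [0.966, 0.049, 0.252, -0.013]
force: [-0.1, -0.6, -1.1]
finger_gap: 0.145
grip_force: 29.9
```

Emit:
{"name": "servo_tool", "arguments": {
  "targets": [0,0,0.01,0,0,0,-1,0,0,0,0,0,0,-1]
}}

```text
time: 37.05
position: [0.6601, 0.0552, 0.1283]
eef_rot: [0.966, 0.049, 0.252, -0.013]
force: [-3.7, -1.7, 4.8]
finger_gap: 0.148
grip_force: 30.0
```

Emit:
{"name": "servo_tool", "arguments": {
  "targets": [0,0,0.007,0,0,0,-1,0,0,0,0,0,0,-0.2,0,0,0,0,0,0,-0.2,0,0,0,0,0,0,-0.2,0,0,0,0,0,0,-0.2,0,0,0,0,0,0,-0.2,0,0,0,0,0,0,-0.2]
}}

```text
time: 37.75
position: [0.6605, 0.0554, 0.1267]
eef_rot: [0.966, 0.05, 0.252, -0.013]
force: [0.5, -0.5, -0.2]
finger_gap: 0.401
grip_force: 0.0
```

Run:
```python
from h import *
g=capture("wrist")[:,:,1].astype(int);print(g[140:230:3,322],g[140:230:3,308])
```

```text
[232 233 232 232 231 233 233 232 231 231 231 230 230 229 230 230 229 231
 229 229 230 231 231 230 230 229 228 230 103 226] [232 232 232 233 233 231 232 231 231 232 231 232 232 232 232 233 232 233
 232 232 232 233 233 233 232 232 233 233 131 229]
```

The long plate slid too, leaving bare ramp and the start line. I'll retreat and use the last view for the final check.

Emit:
{"name": "servo_tool", "arguments": {
  "targets": [0,0,-0.3,0,0,0,-0.2,0,0,-0.3,0,0,0,-0.2,0,0,-0.3,0,0,0,-0.2,0,0,-0.3,0,0,0,-0.2,0,0,0,0,-0.061,0,0,0,0,0,0,-0.061,0,0,0,0,0,0,-0.061,0,0,0,0,0,0,-0.061,0,0,0,0,0,0,0,0,0,0,0,-0.1,0,0,0,0,0,0,0,0,0,0,0]
}}

```text
time: 38.9
position: [0.5739, 0.0471, 0.3]
eef_rot: [0.999, 0.051, 0.001, -0.0]
force: [-0.0, 0.6, -0.0]
finger_gap: 0.499
grip_force: 0.0
```

Run:
```python
from h import *
print(observe()["position"])
w=capture("wrist")[:,:,::-1];s=capture("scene")[:,:,::-1];w11=cv2.imread("pics/w11.png")
c=cv2.resize(s[140:230,270:440],(400,212),interpolation=cv2.INTER_CUBIC)
cv2.imwrite("pics/m4.png",np.vstack([np.hstack([cv2.resize(w11[80:250,220:430],(400,324)),cv2.resize(s[100:330,130:450],(400,324))]),np.hstack([c,cv2.resize(w[:340],(400,212))])]))
```

```text
[0.57392143 0.04706967 0.30003964]
```

View pics/m4.png

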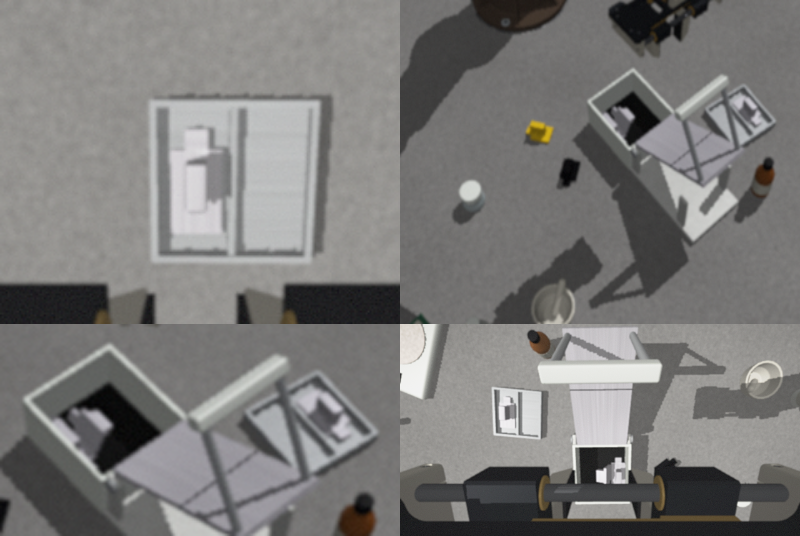

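The last view shows the medium plate flat in lane1 with its nose at the far end (crop (197,180)). The short and long plates are both inside the bin (zoom (85,430)), below the rim. The bystanders are in place and the arm is clear.

```bash
python3 -c "
from station import *
print(sign_off())"
```

```text
the job is handed in; nothing more can be done
None
```

I tested all three plates in order and handed the job in at about 39 s: the short and long plates slid and are in the catch bin, and the medium one stuck and lies flat in a tray lane with its nose at the far end (no verdict came back).

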